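Draw the carriage lock pin and park it in its fork

ROBOT

A 7-joint arm with a two-finger parallel gripper is mounted at the origin on a cart in front of the work surface, level with it; the furniture and walls round the work are solid. World frame = base frame: x ahead of the robot, y to its left, z up, the work surface at z = 0. Lengths are in m, angles in rad, forces in N, time in s.
With the tool pointing down it reaches from about 0.4 to 0.85 m from the base axis. Payload 4.5 kg.
Tool frame: the origin (TCP) lies where the fingers leave the gripper's body, on its centre line; the fingertips stand 64 mm ahead of it and the grasp point (between the pads) lies 45 mm ahead of it; z points along the fingers, y is the line along which they close (so a half turn about z gives the same grasp; the last joint's range is limited). The gripper opens to 88 mm and grips with 3 to 60 N. Pads are 18 mm wide; open, the fingers measure 123 mm over their backs; the gripper's body (75 mm by 187 mm) begins 45 mm behind the grasp point.
Start: joints at [-1.112, 0.689, -0.195, 1.565, 0.157, 0.902, -0.215], TCP at [0.258, 0.569, 0.303] pointing down, gripper open.
Joint ranges: [-3.01, 3.01], [-0.46, 2.08], [-1.47, 1.51], [0.13, 2.56], [-1, 4.14], [0.04, 2.09], [-2.66, 2.66]. Speed limits (rad/s): [2.57, 2.57, 3.14, 3.14, 3.14, 3.14, 3.14].

INTERFACE

Orientations are given as a unit quaternion [x, y, z, w].
In Python, from plant import r gives the robot as it stands.
- The arm moves only by the tool play_rows, never from a script. Its arguments are lists of equal length, an entry for each row: "translation": the shift along the tool's x, y, z in m, a list of three; "delta_rot": the turn, a rotation vector about the tool's x, y, z in degrees, a list of three; "grip": the opening, from -1 (shut) to 1 (fully open). In form: {"translation": [[x, y, z], ...], "delta_rot": [[rx, ry, rz], ...], "grip": [grip, ...]}. A call has 1 to 20 rows; each row shifts and turns the commanded pose from where the row before left it, along the tool's axes as they then stand; what a row does not reach is not made up. A row lasts 1/8 s, in which the tool goes at most 62.5 mm and 10.7 degrees, less where a joint would pass 70% of its speed; a pose out of reach is approached as far as the arm can. A call with a gripper value outside its range is refused whole. The fingers move at their own pace and stop on an object; "squeeze" is the grip in N (left out, the last holds). Time passes only in rows, so rows that do not move let the fingers close. It gives the time, the measured TCP pose, the force, the opening and the grip force at its end, in the units of the state.
- r.get_state(): the state, without advancing time (a new reading comes with each control period).
- r.snapshot(name): name is "scene" or "top" or "wrist"; returns the picture (420x560x3 uint8, blue, green, red); there is no depth.
- r.get_calibration(name): a dict with "intrinsics" (3x3 intrinsics, pixels), "eye" and "rotation" of the camera in the world. Camera axes: x right, y up, looking along -z (the intrinsics and any distortion apply to the point x, -y, -z); pixel columns grow to the right and rows downward; lengths in m; the calibration is good to about 2 mm. A picture is of the moment at which its call begins: read the wrist's pose just before it. get_calibration takes no time and is no camera call; for the wrist camera it gives the pose at the moment of the call.
- r.finish_job(): hands the job in; it is judged then, once.
Trained networks look in the newest picture that a camera, given by its name, has taken for a name from the list of things; names that differ only in an ending like _2 or _b are one class to them, and where a whole thing is asked for, a point or a joint stands for the part that bears it (a point fixed in the world has none). Each returns a list of dicts, best first, with "confidence" (0 to 1); they miss things now and then, are a little off and sometimes report something else, mostly with a low value. They report only what shows in the picture. A call takes as long as a camera call.
- r.look_for(camera, target): "point" ([x, y, z] in m, in world coordinates, good to about 4 mm: the middle of the surface that is visible of it).
- r.silhouettes(camera, target): "pixels" (420x560 bool, what is visible of it).
The state is a dict: "clock": time; "q": joint angles; "qd": joint speeds; "joint_torque": joint torques, N m; "tool_pos": TCP position; "eef_rot": TCP orientation; "contact_force": force on the tool from outside, world axes, zero at the start; "moment": the same for the moment, N m; "opening": opening from 0.0 (shut) to 1.0 (fully open); "finger_force": force on a finger pad.
Only numpy, scipy, OpenCV 4.12 (cv2) and the standard library are available. Lean on these libraries where they do the work, as an engineer would, in place of code of your own. Each camera call takes 0.05 s, during which the arm holds its last target. There are 200 camera calls.

TASK

Free the lens carriage: draw the red-handled lock pin straight out of its sloping bore and park it upright in the yellow fork, its thin neck slid in from the open side right up to the closed end of the notch and its handle resting on the fork. Then slide the freed carriage along the guide until it is fully against the yellow end stop. Do not drop the pin or push the other things about.

Things in the scene. Friction and masses are not known exactly. Their poses are not given: they have to be found in the camera images.
- lens_stand: Fixed stand, left on the table: a guide 90 x 236 x 20 mm, sloping 35 deg, on a pillar. Origin under the pillar on the table; x to its back, y along the guide to its left, z up. The guide rises to +x; the middle of its top face is 90 mm over the origin; the face's normal is (-0.574, 0, 0.819) here. Steel strips 10 mm high edge it; 16 mm high stop blocks: yellow at the +y end, dark at -y.
- carriage (a joint): Slide of the blue carriage, m: 0 = locked place near the dark stop, grows along the stand's +y, 0.080 = hard against the yellow end stop. Rubs with about 3 N. The carriage is a plate 60 (upslope) x 130 (along the guide) x 14 mm lying on the guide; while the pin is in, it has only 1 to 3 mm of play.
- tube_foot (a point): Foot of the black lens tube's axis on the carriage's top face; moves with it. z normal to the slope (out of the face), y along the guide to the yellow stop, x upslope. The tube is fixed to the carriage, 30 mm diameter, stands along z on a 2 mm flange of 38 mm diameter and ends 29 mm above this point. It serves as the carriage's handle, to grip or push.
- bore_mouth (a point): Centre of the mouth of the pin's bore on the carriage's top face, 67 mm from tube_foot along -y; axes as for tube_foot; moves with the carriage. The bore runs along -z, 16 mm in diameter through the carriage (14 mm) and 17 mm through the guide (20 mm).
- lock_pin: Loose steel pin with a red handle, 103 mm long, about 0.09 kg. Origin on its axis at the collar's underside; z from tip to handle. By z in mm: shank 14 diameter -42 to 0, collar 24 diameter 0 to 5, thin neck 9 diameter 5 to 21, round red handle 22 diameter 21 to 61. At the start it stands in the bore, collar on the carriage, leaning 35 deg from vertical towards the stand's -x.
- pin_neck (a point): Point on the pin's axis at the underside of the red handle = top of the thin neck (pin z = 21 mm). Axes as the pin's.
- pin_tip (a point): Tip of the pin's shank (pin z = -42 mm). Axes as the pin's.
- parking_fork: Fixed fork on the right rail. Origin at the foot's underside, 37 mm over the table; z up, x from the notch's mouth to its closed end. A level yellow plate 8 mm thick, 42 wide, top 85 mm over the origin, has a notch 13 mm wide from its edge at x = -28 mm (flared tips to -41) to the closed end at x = 7. Below: post x = 28 to 44 mm; foot from x = -10 mm, up to 15 mm high.
- notch_seat (a point): Place of the parked neck's axis, on the top face of the fork plate, 5.5 mm in front of the notch's closed end; axes as the fork's. When parked, pin_neck is here and the pin hangs upright by its handle. The neck fits the notch, handle and collar do not: the pin can only enter sideways from the mouth.
- filter_can: Bystander: ribbed grey filter can with a red button, 70 mm diameter, 136 mm high; origin at its underside. Leave it.
- amber_bottle: Bystander: amber bottle with black cap, 33 mm diameter, 81 mm high; origin at its underside. Leave it.
- clear_jar: Bystander: clear jar on a black cap, 48 mm diameter, 69 mm high; origin at its underside. Leave it.
- tape_roll: Bystander: roll of blue tape lying flat, 92 mm diameter, 19 mm high; origin at its underside. Leave it.
- dropper_bottle: Bystander: white dropper bottle, 40 mm diameter, 104 mm high; origin at its underside. Leave it.
- swing_stand: Fixed obstacle of the table: dark post about 44 mm thick with a black disc, 200 mm in diameter, from 178 to 221 mm above the table, centred at about x = 0.566, y = 0.025. It never moves.
- alu_frame: Fixed obstacle of the table: white U-shaped frame on legs at the right, flat beams from 105 to 125 mm above the table; its nearest beam runs along x from x = 0.437 to 0.80 m at y = -0.29 to -0.27. It never moves.

How it is judged:
By the outcome, as a careful person would: the job done as asked, in the order asked, and still so for the second after the job is handed in, with the robot touching nothing.
It also fails if it takes over 50 s, if anything falls off the work surface, if the arm or the gripper's body presses on something with over 40 N, if the wrist force passes 120 N, or if a joint passes its speed limit or range.

## Working session

There is one attempt and no reset: what is moved stays moved. The work goes in short steps, Python scripts to look and compute and a tool call to move; the robot and the scene stay as the last step left them, time stands still between calls to the robot, and variables do not carry over. Pictures are saved under pics/ and viewed, at most 10 in all, crops included, and the job is handed in when it is done.

Besides the shell and the picture viewer there is one more tool, called after "Request:" as name(argument=value, ...) on one line, values as JSON. play_rows: Moves the arm, as the interface text tells. Its arguments: {"type":"object","properties":{"translation":{"type":"array","items":{"type":"array","items":{"type":"number"}}},"delta_rot":{"type":"array","items":{"type":"array","items":{"type":"number"}}},"grip":{"type":"array","items":{"type":"number"}},"squeeze":{"type":"number"}},"required":["translation","delta_rot","grip"]}

```bash
ls; mkdir -p pics
python3 - <<'E'
from plant import r
import cv2,numpy as np
s=r.get_state(); print(s['clock'],s['tool_pos'],s['eef_rot'],s['contact_force'],s['opening'])
for c in ["scene","top"]:
    im=r.snapshot(c); cv2.imwrite(f'pics/{c}0.png',im)
    k=r.get_calibration(c); print(c,np.round(k['intrinsics'],1).tolist(),np.round(k['eye'],4),np.round(k['rotation'],4).tolist(), [x for x in k])
    for t in ["lock_pin","pin_neck","tube_foot","bore_mouth","carriage","parking_fork","notch_seat","lens_stand"]:
        l=r.look_for(c,t); print(t,[(np.round(d['point'],3).tolist(),round(d['confidence'],2)) for d in l[:2]])
E
```

```text
pics
0.0 [0.25740889 0.56896671 0.30191401] [ 2.10772237e-01  9.77534759e-01 -9.17219745e-04 -1.29545356e-04] [-0.00944809 -0.75462603 -0.88221105] 0.9950998423094841
scene [[402.9, 0.0, 279.8], [0.0, 402.9, 209.5], [0.0, 0.0, 1.0]] [ 0.6148 -0.6426  0.8334] [0.351, 0.0131, 0.0379, 0.9355] ['intrinsics', 'eye', 'rotation']
lock_pin []
pin_neck [([0.534, 0.227, 0.135], 0.69), ([0.531, 0.287, 0.114], 0.66)]
tube_foot [([0.528, 0.283, 0.111], 0.73)]
bore_mouth [([0.527, 0.282, 0.111], 0.66)]
carriage [([0.53, 0.284, 0.115], 0.69)]
parking_fork []
notch_seat [([0.459, -0.195, 0.101], 0.57), ([0.472, 0.07, 0.12], 0.48)]
lens_stand [([0.507, 0.312, 0.11], 0.74)]
top [[491.7, 0.0, 279.2], [0.0, 491.7, 211.3], [0.0, 0.0, 1.0]] [ 0.4345 -0.0298  1.1826] [-0.0592, 0.0348, 0.714, -0.6967] ['intrinsics', 'eye', 'rotation']
lock_pin [([0.536, 0.228, 0.143], 0.7)]
pin_neck [([0.538, 0.227, 0.143], 0.67), ([0.532, 0.276, 0.112], 0.53)]
tube_foot [([0.534, 0.281, 0.112], 0.69)]
bore_mouth [([0.53, 0.279, 0.11], 0.77)]
carriage [([0.532, 0.277, 0.112], 0.86)]
parking_fork [([0.45, -0.178, 0.12], 0.83)]
notch_seat [([0.455, -0.18, 0.122], 0.98)]
lens_stand [([0.516, 0.31, 0.103], 0.58)]
```

View pics/scene0.png

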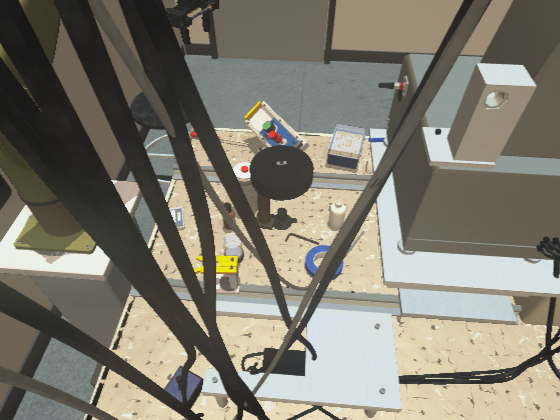

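View pics/top0.png

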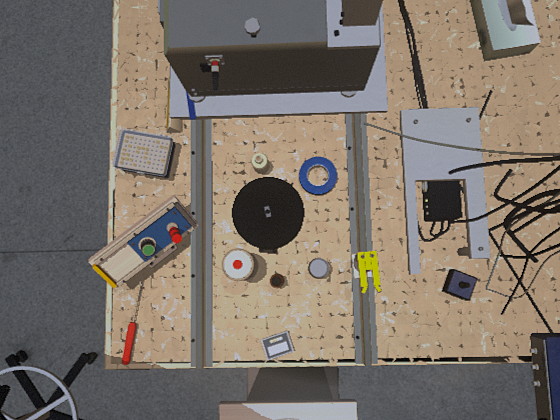

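The top view shows the stand at left: red pin about (175,235), tube (149,247), yellow stop (103,272). The fork is at (368,270), its mouth facing the robot. The scene view is partly hidden by cables. Next: zoomed crops and the wrist view.

Run:
```python
from plant import r
import cv2,numpy as np
k=r.get_calibration("wrist"); w=r.snapshot("wrist"); print(k)
t=cv2.imread('pics/top0.png');s=cv2.imread('pics/scene0.png')
f=lambda im,x,y,n,z:cv2.resize(im[y:y+n,x:x+n],None,fx=z,fy=z,interpolation=cv2.INTER_CUBIC)
a=np.vstack([f(t,85,190,110,2.7),f(t,335,240,66,4.5)]) # 297
b=np.hstack([a, np.vstack([f(s,230,90,90,3.3),f(s,190,235,66,4.5)])])
cv2.imwrite('pics/crop.png',b);cv2.imwrite('pics/wrist0.png',w);print(b.shape)
```

```text
{'intrinsics': array([[330.17174074,   0.        , 277.02726047],
       [  0.        , 330.17174074, 209.77556969],
       [  0.        ,   0.        ,   1.        ]]), 'eye': array([0.18777645, 0.60054007, 0.38529367]), 'rotation': array([-0.1255295 , -0.081974  ,  0.536349  ,  0.83057351])}
(594, 594, 3)
```

View pics/crop.png

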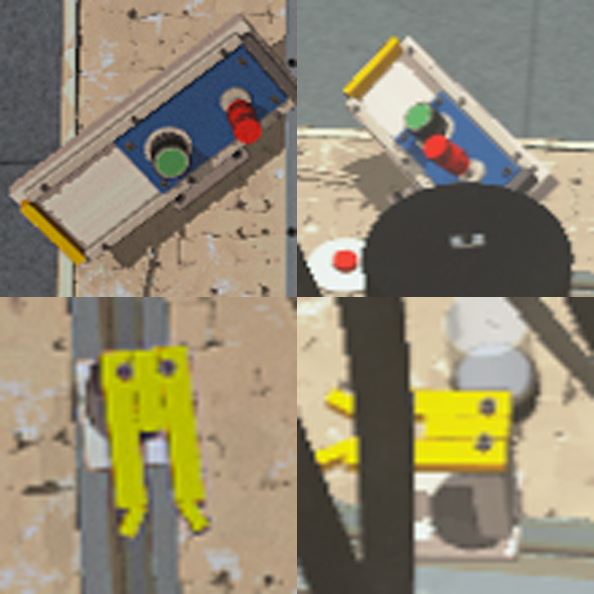

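View pics/wrist0.png

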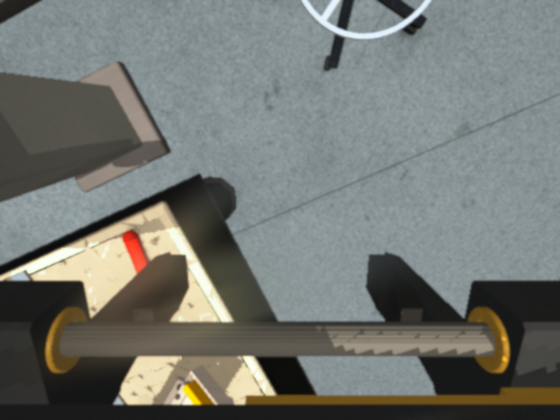

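The crops show the tube top at top-picture (148.3,250.4), the pin handle top at (176.5,238.1), and the fork tips and notch clearly. The wrist picture doesn't show the pin yet.

```bash
cat > h.py <<'E'
import numpy as np,cv2
from scipy.spatial.transform import Rotation as R
from scipy.optimize import least_squares
def proj(k,P):
    p=R.from_quat(k['rotation']).inv().apply(np.atleast_2d(P)-k['eye'])*[1,-1,-1]
    u=p@np.array(k['intrinsics']).T; return u[:,:2]/u[:,2:]
def plane(k,uv,z):
    uv=np.atleast_2d(uv); d=np.c_[uv,np.ones(len(uv))]@np.linalg.inv(k['intrinsics']).T*[1,-1,-1]
    d=R.from_quat(k['rotation']).apply(d); return k['eye']+d*((z-k['eye'][2])/d[:,2])[:,None]
C,S=np.cos(np.radians(35)),np.sin(np.radians(35))
def axes(yaw): # columns x upslope, y, n
    return R.from_euler('z',yaw).as_matrix()@np.array([[C,0,-S],[0,1,0],[S,0,C]])
ZT=.090+.014*C
def stand(p): # tube_foot x,y,yaw
    A=axes(p[2]);t=np.array([p[0],p[1],ZT]);return A,t
def move(T0p,T0R,Pp,PR): # delta in tool axes, rotvec deg
    return T0R.inv().apply(np.array(Pp)-T0p),(T0R.inv()*PR).as_rotvec(degrees=True)
E
python3 - <<'E'
from plant import r
from h import *
kt=r.get_calibration('top');ks=r.get_calibration('scene')
def res(p):
    A,t=stand(p); P=np.array([t+.029*A[:,2],t-.067*A[:,1]+.061*A[:,2]])
    return np.r_[(proj(kt,P)-[[148.3,250.4],[176.5,238.1]]).ravel(),.5*(proj(ks,P)-[[266.7,125.8],[272.1,134.8]]).ravel()]
s=least_squares(res,[.53,.28,.66]);print(s.x,np.degrees(s.x[2]),res(s.x))
A,t=stand(s.x);b=t-.067*A[:,1];print('bore',b,'pin grip',b+.041*A[:,2],'\n',A)
c=lambda x,y:(x/4.5+335,(y-297)/4.5+240)
f=plane(kt,[c(102,350),c(186,347),c(128,533),c(203,530),c(150,432),c(117,503),c(201,497),c(141,488),c(175,480)],.122);print(np.round(f,4))
k=r.get_calibration('wrist');st=r.get_state();T=R.from_quat(st['eef_rot']);print('cam in tool',T.inv().apply(k['eye']-st['tool_pos']),'\n',(T.inv()*R.from_quat(k['rotation'])).as_matrix().round(3)); print(T.as_matrix().round(3))
E
```

```text
[0.51341056 0.29892787 0.59319946] 33.987825371520834 [ 0.65174798 -0.46764922 -0.32415453 -0.10338764 -0.71155818 -0.39409419
 -0.69894776 -1.1650151 ]
bore [0.55086468 0.2433744  0.10146813] pin grip [0.53136571 0.2302282  0.13505336] 
 [[ 0.67920514 -0.55901673 -0.47558456]
 [ 0.4579197   0.82915638 -0.32063882]
 [ 0.57357644  0.          0.81915204]]
[[ 0.485  -0.1608  0.122 ]
 [ 0.4855 -0.2006  0.122 ]
 [ 0.3988 -0.1693  0.122 ]
 [ 0.3995 -0.2044  0.122 ]
 [ 0.4458 -0.1818  0.122 ]
 [ 0.4129 -0.1648  0.122 ]
 [ 0.4148 -0.2042  0.122 ]
 [ 0.4197 -0.1763  0.122 ]
 [ 0.423  -0.1925  0.122 ]]
cam in tool [ 0.0763952  -0.00047285 -0.0825263 ] 
 [[ 0.001  0.955  0.297]
 [ 1.    -0.001 -0.002]
 [-0.001  0.297 -0.955]]
[[-0.911  0.412  0.   ]
 [ 0.412  0.911  0.   ]
 [ 0.     0.    -1.   ]]
```

```bash
cat >> h.py <<'E'
from scipy.linalg import logm,expm
def mat(p,Rm):
    T=np.eye(4);T[:3,:3]=Rm;T[:3,3]=p;return T
def cur(r):
    s=r.get_state();return mat(s['tool_pos'],R.from_quat(s['eef_rot']).as_matrix()),s
def plan(T0,T1,n):
    """n equal rows: body twist"""
    D=np.linalg.inv(T0)@T1
    w=R.from_matrix(D[:3,:3]).as_rotvec()/n
    def end(x):
        M=np.eye(4);E=mat(x,R.from_rotvec(w).as_matrix())
        for _ in range(n):M=M@E
        return M[:3,3]-D[:3,3]
    v=least_squares(end,D[:3,3]/n).x
    E=mat(v,R.from_rotvec(w).as_matrix());M=T0.copy();path=[]
    for _ in range(n):M=M@E;path.append(M[:3,3])
    print(n,'rows t',np.round(v,4).tolist(),'rot',np.round(np.degrees(w),2).tolist(),'|',np.round(path[n//2],3));return T1
PIN=[.51341,.29893,.5932]
def pin_T(d,p=PIN): # TCP on pin axis, d above bore mouth
    A,t=stand(p); return mat(t-.067*A[:,1]+d*A[:,2],np.c_[A[:,1],A[:,0],-A[:,2]])
E
python3 - <<'E'
from plant import r
from h import *
T,s=cur(r);print(s['q'].round(2))
T1=pin_T(.2);print(T1.round(3));plan(T,T1,12)
E
```

```text
[-1.11  0.69 -0.19  1.57  0.16  0.9  -0.22]
[[-0.559  0.679  0.476  0.456]
 [ 0.829  0.458  0.321  0.179]
 [ 0.     0.574 -0.819  0.265]
 [ 0.     0.     0.     1.   ]]
12 rows t [-0.0335, -0.0159, -0.0003] rot [-2.84, -0.81, 2.56] | [0.397 0.352 0.294]
```

Request:
play_rows(translation=[[-0.0335,-0.0159,-0.0003],[-0.0335,-0.0159,-0.0003],[-0.0335,-0.0159,-0.0003],[-0.0335,-0.0159,-0.0003],[-0.0335,-0.0159,-0.0003],[-0.0335,-0.0159,-0.0003],[-0.0335,-0.0159,-0.0003],[-0.0335,-0.0159,-0.0003],[-0.0335,-0.0159,-0.0003],[-0.0335,-0.0159,-0.0003],[-0.0335,-0.0159,-0.0003],[-0.0335,-0.0159,-0.0003],[0,0,0]], delta_rot=[[-2.84,-0.81,2.56],[-2.84,-0.81,2.56],[-2.84,-0.81,2.56],[-2.84,-0.81,2.56],[-2.84,-0.81,2.56],[-2.84,-0.81,2.56],[-2.84,-0.81,2.56],[-2.84,-0.81,2.56],[-2.84,-0.81,2.56],[-2.84,-0.81,2.56],[-2.84,-0.81,2.56],[-2.84,-0.81,2.56],[0,0,0]], grip=[1,1,1,1,1,1,1,1,1,1,1,1,1])

```text
clock: 2.58
tool_pos: [0.4126, 0.2568, 0.2714]
eef_rot: [0.403, 0.898, 0.153, 0.091]
contact_force: [-0.0, 0.9, -0.0]
opening: 0.999
finger_force: 0.0
```

Run:
```python
from plant import r
from h import *
T,s=cur(r);print(s['q'].round(2),s['clock'],s['contact_force'].round(1));print((np.linalg.inv(T)@pin_T(.2)).round(3))
k=r.get_calibration('wrist');w=r.snapshot('wrist');cv2.imwrite('pics/wrist1.png',w)
A,t=stand(PIN)
print(proj(k,np.array([t+.029*A[:,2],t,t-.067*A[:,1]+.061*A[:,2],t-.067*A[:,1]+.021*A[:,2]])).round(1))
for n in ['lock_pin','tube_foot']:
  print(n,[(d['point'].round(4) if hasattr(d['point'],'round') else d['point'],d['confidence']) for d in r.look_for('wrist',n)][:2])
```

```text
[-0.46  0.51 -0.3   2.27  1.49  0.18 -1.43] 2.575 [-0.   0.9 -0. ]
[[ 0.991 -0.128 -0.039 -0.086]
 [ 0.133  0.96   0.248 -0.021]
 [ 0.006 -0.25   0.968  0.003]
 [ 0.     0.     0.     1.   ]]
[[313.7 239.1]
 [318.3 228.4]
 [293.8 331.3]
 [302.6 304.9]]
lock_pin [([0.5315, 0.2426, 0.129], 0.97)]
tube_foot [([0.5236, 0.2907, 0.1102], 0.76)]
```

View pics/wrist1.png

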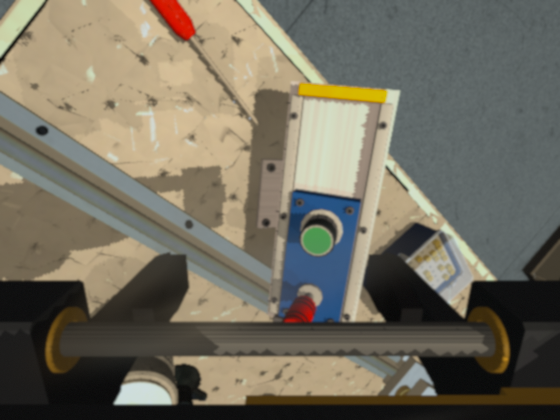

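The picture shows the tube top at (318,240), against a predicted (314,239). The pin is at (303,300), partly hidden. The wrist rotation was limited, so I'll finish aligning it.

Run:
```python
from plant import r
from h import *
T,s=cur(r);plan(T,pin_T(.2),8)
```

```text
8 rows t [-0.0112, -0.0022, 0.0001] rot [-1.79, -0.18, 0.96] | [0.44  0.21  0.269]
```

Request:
play_rows(translation=[[-0.0112,-0.0022,0.0001],[-0.0112,-0.0022,0.0001],[-0.0112,-0.0022,0.0001],[-0.0112,-0.0022,0.0001],[-0.0112,-0.0022,0.0001],[-0.0112,-0.0022,0.0001],[-0.0112,-0.0022,0.0001],[-0.0112,-0.0022,0.0001],[0,0,0]], delta_rot=[[-1.79,-0.18,0.96],[-1.79,-0.18,0.96],[-1.79,-0.18,0.96],[-1.79,-0.18,0.96],[-1.79,-0.18,0.96],[-1.79,-0.18,0.96],[-1.79,-0.18,0.96],[-1.79,-0.18,0.96],[0,0,0]], grip=[1,1,1,1,1,1,1,1,1])

```text
clock: 3.85
tool_pos: [0.4552, 0.1784, 0.2647]
eef_rot: [0.448, 0.843, 0.262, 0.141]
contact_force: [1.0, 0.5, 0.3]
opening: 1.004
finger_force: 0.0
```

Run:
```python
from plant import r
from h import *
T,s=cur(r);print(s['q'].round(2),s['clock'],s['contact_force'].round(1));print((np.linalg.inv(T)@pin_T(.2)).round(3))
k=r.get_calibration('wrist');w=r.snapshot('wrist');cv2.imwrite('pics/wrist2.png',w)
A,t=stand(PIN)
print(proj(k,np.array([t+.029*A[:,2],t,t-.067*A[:,1]+.061*A[:,2],t-.067*A[:,1]+.021*A[:,2]])).round(1))
```

```text
[ 0.1   0.66 -0.83  2.43  2.36  0.58 -2.18] 3.85 [1.  0.5 0.3]
[[ 1.    -0.001  0.002  0.   ]
 [ 0.001  1.     0.006  0.001]
 [-0.002 -0.006  1.     0.   ]
 [ 0.     0.     0.     1.   ]]
[[279.3 119.5]
 [279.3 118.2]
 [279.1 219.1]
 [279.1 203.3]]
```

View pics/wrist2.png

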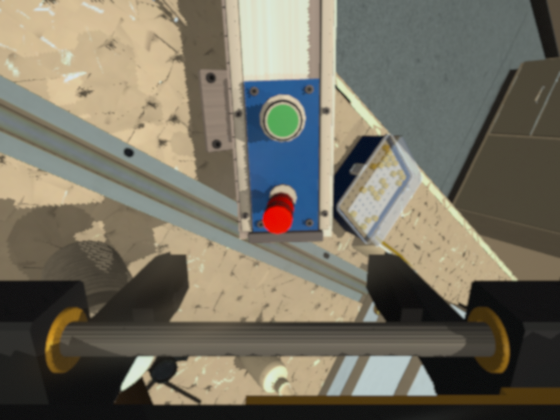

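Tool is aligned. The tube top is at (283,121), the pin's end disc near (277,217), and the blue plate's edges at columns 247 and 320. I'll refine the fit using colour masks.

Run:
```python
from plant import r
from h import *
w=cv2.imread('pics/wrist2.png');hsv=cv2.cvtColor(w,cv2.COLOR_BGR2HSV)
def mask(lo,hi,roi):
    m=cv2.inRange(hsv,lo,hi);z=np.zeros_like(m);x0,y0,x1,y1=roi;z[y0:y1,x0:x1]=m[y0:y1,x0:x1];return z
g=mask((40,90,60),(80,255,255),(250,90,320,150));c=max(cv2.findContours(g,0,1)[0],key=cv2.contourArea);print('green',cv2.fitEllipse(c))
for v in (160,200,225):
    m=mask((0,150,v),(8,255,255),(250,170,310,245))
    c=max(cv2.findContours(m,0,1)[0],key=cv2.contourArea);print('red',v,cv2.boundingRect(c),cv2.fitEllipse(c))
    for y in range(190,236,5):
        x=np.where(m[y])[0]; print(y,(x.min(),x.max()) if len(x) else '',end=' ')
    print()
b=mask((100,120,40),(125,255,255),(230,60,340,245))
for y in (85,100,140,160,175,225):
    x=np.where(b[y])[0];print(y,x.min(),x.max(),(x.min()+x.max())/2)
for x in (255,265,310,316):
    y=np.where(b[:,x])[0];print(x,y.min(),y.max())
cv2.imwrite('pics/c2.png',cv2.resize(w[60:250,215:355],None,fx=4,fy=4,interpolation=cv2.INTER_CUBIC)[:600*760//600][160:760])
```

```text
green ((282.40948486328125, 120.22234344482422), (29.287994384765625, 30.32880973815918), 176.36782836914062)
red 160 (263, 206, 29, 28) ((277.1647644042969, 219.41542053222656), (26.804588317871094, 27.793777465820312), 51.660762786865234)
190  195  200 (np.int64(287), np.int64(287)) 205 (np.int64(290), np.int64(291)) 210 (np.int64(267), np.int64(288)) 215 (np.int64(264), np.int64(291)) 220 (np.int64(263), np.int64(290)) 225 (np.int64(264), np.int64(289)) 230 (np.int64(269), np.int64(286)) 235  
red 200 (264, 207, 28, 27) ((277.1256103515625, 219.55638122558594), (25.233671188354492, 26.850934982299805), 84.49866485595703)
190  195  200  205  210 (np.int64(268), np.int64(286)) 215 (np.int64(264), np.int64(290)) 220 (np.int64(264), np.int64(290)) 225 (np.int64(265), np.int64(289)) 230 (np.int64(269), np.int64(285)) 235  
red 225 (265, 209, 26, 23) ((277.0672302246094, 219.75218200683594), (22.455707550048828, 24.715229034423828), 87.32622528076172)
190  195  200  205  210 (np.int64(270), np.int64(284)) 215 (np.int64(266), np.int64(288)) 220 (np.int64(265), np.int64(289)) 225 (np.int64(266), np.int64(288)) 230 (np.int64(271), np.int64(283)) 235  
85 245 318 281.5
100 246 318 282.0
140 248 318 283.0
160 249 317 283.0
175 250 317 283.5
225 253 317 285.0
255 82 231
265 82 207
310 80 229
316 80 229
```

View pics/c2.png

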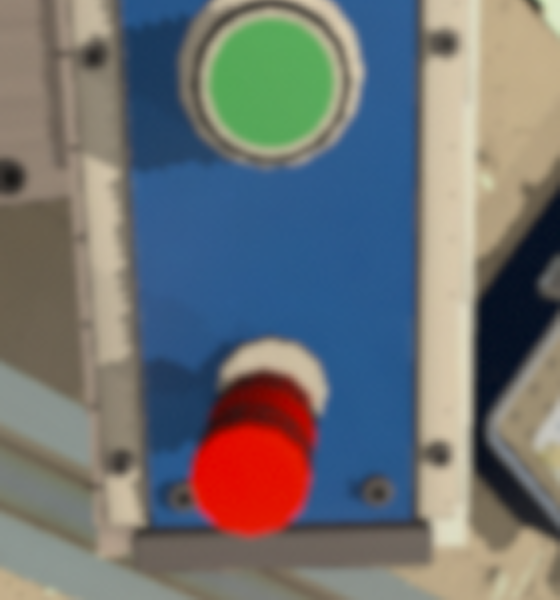

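The pin's end disc is at (277.1,219.5) and its collar near (283.5,196). So the pin tips slightly downslope in its play, and the stand is about 3 mm more upslope than the model. Refit.

Run:
```python
from plant import r
from h import *
k=r.get_calibration('wrist');kt=r.get_calibration('top');ks=r.get_calibration('scene')
def res(q,pr=0):
    A,t=stand(q[:3]);tb=t+.029*A[:,2];b=t-.067*A[:,1]
    dw=R.from_quat(k['rotation']).apply(q[3:6]); dt=np.r_[q[6:8],0]
    ax=R.from_rotvec(A[:,1]*q[8]).as_matrix()@A[:,2]; top=b-.015*A[:,2]+.076*ax; col=b-.015*A[:,2]+.020*ax
    e=[(proj(k,[tb+dw,top+dw,col+dw,b+dw,t+.02*A[:,1]+dw])-[[282.4,120.2],[277.1,219.5],[283.5,196],[284.4,0],[282,0]])*[[1,1],[1,1],[.7,.5],[.7,0],[.7,0]],
       (proj(kt,[tb+dt,top+dt])-[[148.3,250.4],[176.5,238.1]])*1.2, (proj(ks,[tb,top])-[[266.7,125.8],[272.1,134.8]])*.3]
    e=np.vstack(e).ravel()
    return e if pr else np.r_[e,q[3:8]/.002,(q[8])/.05]
s=least_squares(res,PIN+[0]*6,x_scale=[.01,.01,.01]+[.002]*5+[.05]);q=s.x
print(q.round(4),np.degrees(q[[2,8]]),res(q,1).reshape(-1,2).round(1).tolist())
A0,t0=stand(PIN);A,t=stand(q);print('bore shift in stand axes mm',1000*A0.T@((t-.067*A[:,1])-(t0-.067*A0[:,1])))
P=[round(float(x),5) for x in q[:3]]
T,_=cur(r); 
open('h.py','a').write(f'PIN={P}\n')
A,t=stand(P);T1=mat(t-.067*A[:,1]+.091*A[:,2],np.c_[A[:,1],A[:,0],-A[:,2]])
plan(T,T1,8)
```

```text
[ 5.146e-01  3.014e-01  6.400e-01  1.100e-03 -3.000e-04 -1.000e-04
 -1.200e-03 -1.000e-04 -7.880e-02] [36.66715346 -4.51374992] [[0.0, -0.2], [0.5, -0.1], [-0.6, 0.5], [-0.0, 0.0], [-0.6, 0.0], [-0.2, -0.8], [0.1, 0.2], [-0.2, -0.3], [-0.3, -0.4]]
bore shift in stand axes mm [ 4.47751212  1.42747149 -3.13518774]
8 rows t [-0.0003, 0.0007, 0.014] rot [-0.04, 0.2, -0.26] | [0.491 0.202 0.209]
```

Request:
play_rows(translation=[[-0.0003,0.0007,0.014],[-0.0003,0.0007,0.014],[-0.0003,0.0007,0.014],[-0.0003,0.0007,0.014],[-0.0003,0.0007,0.014],[-0.0003,0.0007,0.014],[-0.0003,0.0007,0.014],[-0.0003,0.0007,0.014],[0,0,0],[0,0,0]], delta_rot=[[-0.04,0.2,-0.26],[-0.04,0.2,-0.26],[-0.04,0.2,-0.26],[-0.04,0.2,-0.26],[-0.04,0.2,-0.26],[-0.04,0.2,-0.26],[-0.04,0.2,-0.26],[-0.04,0.2,-0.26],[0,0,0],[0,0,0]], grip=[1,1,1,1,1,0,-0.1,-0.2,-0.2,-0.2], squeeze=10)

```text
clock: 5.15
tool_pos: [0.5128, 0.2162, 0.1769]
eef_rot: [0.428, 0.852, 0.27, 0.135]
contact_force: [0.9, -0.1, -0.2]
opening: 0.457
finger_force: 0.0
```

```bash
sed -i 's/def pin_T(d,p=PIN):/def pin_T(d,p=None):/; s/A,t=stand(p); return/A,t=stand(p or PIN); return/' h.py
python3 - <<'E'
from plant import r
from h import *
T,s=cur(r);print(s['q'].round(2),s['clock'],s['contact_force'].round(1),s['opening']);print((np.linalg.inv(T)@pin_T(.091)).round(4))
k=r.get_calibration('wrist');w=r.snapshot('wrist');cv2.imwrite('pics/wrist3.png',w)
A,t=stand(PIN);b=t-.067*A[:,1]
print(proj(k,[t+.029*A[:,2],b+.061*A[:,2],b+.021*A[:,2]]).round(1))
E
```

```text
[ 0.04  0.91 -0.78  2.3   2.48  0.69 -2.13] 5.15 [ 0.9 -0.1 -0.2] 0.457088263143689
[[ 1.0e+00  1.0e-03  3.0e-04  3.0e-04]
 [-1.0e-03  1.0e+00 -2.3e-03 -4.0e-04]
 [-3.0e-04  2.3e-03  1.0e+00  8.0e-04]
 [ 0.0e+00  0.0e+00  0.0e+00  1.0e+00]]
[[274.7 129.5]
 [274.9 308.5]
 [275.1 263. ]]
```

View pics/wrist3.png

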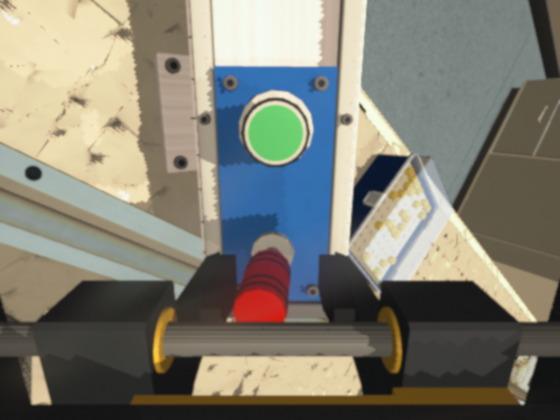

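The open fingers straddle the red handle (at about 262,290). The tool is centred on the plate (column 276). Closing now.

Request:
play_rows(translation=[[0,0,0],[0,0,0],[0,0,0],[0,0,0],[0,0,0]], delta_rot=[[0,0,0],[0,0,0],[0,0,0],[0,0,0],[0,0,0]], grip=[-1,-1,-1,-1,-1], squeeze=15)

```text
clock: 5.82
tool_pos: [0.5127, 0.216, 0.1769]
eef_rot: [0.428, 0.852, 0.27, 0.135]
contact_force: [-1.9, -2.5, 3.1]
opening: 0.242
finger_force: 14.9
```

Run:
```python
from plant import r
from h import *
T,s=cur(r);print(s['contact_force'].round(1),s['moment'].round(2),'tool',(T[:3,:3].T@s['contact_force']).round(1),s['opening'],s['finger_force']);print((np.linalg.inv(T)@pin_T(.091)).round(4))
```

```text
[-1.9 -2.5  3.1] [-0.53  0.61 -0.03] tool [-0.9 -0.6 -4.2] 0.2417572237443312 14.862938972655684
[[ 1.0e+00  1.0e-03  5.0e-04  3.0e-04]
 [-1.0e-03  1.0e+00 -2.1e-03 -3.0e-04]
 [-5.0e-04  2.1e-03  1.0e+00  9.0e-04]
 [ 0.0e+00  0.0e+00  0.0e+00  1.0e+00]]
```

Request:
play_rows(translation=[[0,0,0],[0,0,-0.004],[0,0,-0.004],[0,0,-0.004],[0,0,0]], delta_rot=[[0,0,0],[0,0,0],[0,0,0],[0,0,0],[0,0,0]], grip=[-1,-1,-1,-1,-1], squeeze=30)

```text
clock: 6.45
tool_pos: [0.5076, 0.212, 0.187]
eef_rot: [0.428, 0.852, 0.27, 0.136]
contact_force: [-0.7, -0.1, -0.7]
opening: 0.24
finger_force: 29.8
```

Run:
```python
from plant import r
from h import *
T,s=cur(r);print(s['contact_force'].round(1),s['moment'].round(2),'tool',(T[:3,:3].T@s['contact_force']).round(1),s['opening'],s['finger_force']);print((np.linalg.inv(T)@pin_T(.103)).round(4))
```

```text
[-0.7 -0.1 -0.7] [-0.41  0.53  0.01] tool [ 0.3 -0.9  0.2] 0.24045317049316242 29.820535532198846
[[ 1.0e+00  1.0e-03  9.0e-04  5.0e-04]
 [-1.0e-03  1.0e+00 -2.8e-03 -7.0e-04]
 [-9.0e-04  2.8e-03  1.0e+00  9.0e-04]
 [ 0.0e+00  0.0e+00  0.0e+00  1.0e+00]]
```

Coming free with no load. I'll draw it fully out, 52 mm more.

Request:
play_rows(translation=[[0,0,-0.008],[0,0,-0.008],[0,0,-0.008],[0,0,-0.008],[0,0,-0.008],[0,0,-0.008],[0,0,-0.008],[0,0,0]], delta_rot=[[0,0,0],[0,0,0],[0,0,0],[0,0,0],[0,0,0],[0,0,0],[0,0,0],[0,0,0]], grip=[-1,-1,-1,-1,-1,-1,-1,-1])

```text
clock: 7.45
tool_pos: [0.4815, 0.1926, 0.233]
eef_rot: [0.428, 0.852, 0.27, 0.136]
contact_force: [-0.9, 0.3, -0.8]
opening: 0.241
finger_force: 29.8
```

Run:
```python
from plant import r
from h import *
T,s=cur(r);print(s['q'].round(2),s['contact_force'].round(1),s['moment'].round(2),s['opening']);print((np.linalg.inv(T)@pin_T(.159)).round(4))
w=r.snapshot('wrist');cv2.imwrite('pics/wrist4.png',w)
for n in ['lock_pin','filter_can','amber_bottle','clear_jar','tape_roll','dropper_bottle']:
  r_=None
im=r.snapshot('top');cv2.imwrite('pics/top1.png',im)
for n in ['lock_pin','filter_can','amber_bottle','clear_jar','dropper_bottle','parking_fork']:
  print(n,[(np.round(d['point'],3).tolist(),round(d['confidence'],2)) for d in r.look_for('top',n)][:1])
def go(yaw,p): # tool down, tool y heading yaw
    c,s_=np.cos(yaw),np.sin(yaw);return mat(p,np.array([[-(-s_)*-1,c,0],[c,s_,0],[0,0,-1]]))
```

```text
[ 0.09  0.76 -0.82  2.38  2.43  0.61 -2.15] [-0.9  0.3 -0.8] [-0.43  0.51 -0.03] 0.24076917093431388
[[ 1.0e+00  8.0e-04  1.1e-03  5.0e-04]
 [-8.0e-04  1.0e+00 -2.9e-03 -5.0e-04]
 [-1.1e-03  2.9e-03  1.0e+00  1.2e-03]
 [ 0.0e+00  0.0e+00  0.0e+00  1.0e+00]]
lock_pin []
filter_can [([0.468, 0.088, 0.13], 0.68)]
amber_bottle [([0.432, 0.018, 0.061], 0.54)]
clear_jar [([0.463, -0.075, 0.072], 0.66)]
dropper_bottle [([0.702, 0.05, 0.063], 0.71)]
parking_fork [([0.463, -0.184, 0.119], 0.9)]
```

View pics/wrist4.png

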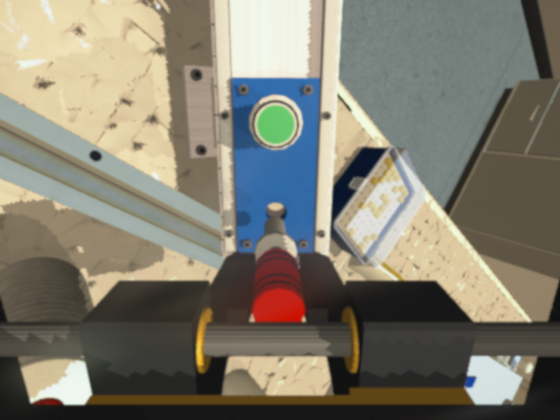

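The pin is held straight in the gripper (handle end (277,300), collar (277,248)) and is clear of the bore at (276,210). Next: carry it over to the fork.

```bash
cat >> h.py <<'E'
def down(a,p):
    a=np.radians(a);c,s=np.cos(a),np.sin(a);return mat(p,np.array([[-s,c,0],[c,s,0],[0,0,-1.]]))
E
python3 - <<'E'
from plant import r
from h import *
T,s=cur(r)
T1=plan(T,down(15,[.41,.12,.29]),12)
T2=plan(T1,down(0,[.385,-.188,.29]),12)
# pin height in hand from wrist4: project expected edges
k=r.get_calibration('wrist')
def circ(z,rad,g=.0919):
    a=np.linspace(0,2*np.pi,73);P=np.c_[rad*np.cos(a),rad*np.sin(a),np.full(73,g-z)];q=proj(k,T[:3,3]+P@T[:3,:3].T);return q[:,1].min().round(1),q[:,1].max().round(1),q[:,0].min().round(1),q[:,0].max().round(1)
for n,z,ra in [('tip',-.042,.007),('collar lo',0,.012),('collar hi',.005,.012),('handle lo',.021,.011),('handle hi',.061,.011)]: print(n,circ(z,ra))
w=cv2.imread('pics/wrist4.png')
print([(y,w[y,277].tolist()) for y in range(200,325,3)])
E
```

```text
12 rows t [-0.0026, -0.0062, -0.0074] rot [2.89, -0.55, 1.74] | [0.439 0.145 0.259]
12 rows t [-0.0252, -0.0057, 0.0] rot [0.0, 0.0, 1.25] | [ 0.405 -0.061  0.29 ]
tip (np.float64(212.9), np.float64(232.0), np.float64(266.4), np.float64(286.5))
collar lo (np.float64(227.2), np.float64(265.9), np.float64(255.4), np.float64(297.3))
collar hi (np.float64(230.4), np.float64(269.9), np.float64(254.9), np.float64(297.9))
handle lo (np.float64(243.6), np.float64(282.6), np.float64(254.9), np.float64(297.8))
handle hi (np.float64(284.3), np.float64(332.4), np.float64(248.5), np.float64(304.0))
[(200, [160, 102, 50]), (203, [148, 167, 180]), (206, [158, 197, 219]), (209, [144, 178, 199]), (212, [83, 93, 103]), (215, [80, 89, 98]), (218, [84, 96, 102]), (221, [86, 97, 104]), (224, [86, 98, 104]), (227, [86, 99, 105]), (230, [81, 92, 97]), (233, [98, 111, 118]), (236, [127, 145, 155]), (239, [126, 143, 154]), (242, [126, 143, 152]), (245, [116, 130, 140]), (248, [62, 63, 102]), (251, [51, 48, 88]), (254, [51, 48, 106]), (257, [52, 49, 80]), (260, [48, 45, 110]), (263, [46, 45, 113]), (266, [44, 42, 113]), (269, [42, 41, 113]), (272, [41, 42, 102]), (275, [40, 42, 92]), (278, [37, 38, 113]), (281, [38, 39, 76]), (284, [35, 37, 113]), (287, [32, 35, 133]), (290, [28, 37, 193]), (293, [25, 35, 195]), (296, [25, 35, 195]), (299, [24, 34, 194]), (302, [24, 35, 194]), (305, [25, 36, 195]), (308, [22, 34, 196]), (311, [20, 33, 198]), (314, [15, 29, 199]), (317, [10, 25, 200]), (320, [11, 25, 187]), (323, [42, 47, 70])]
```

Request:
play_rows(translation=[[-0.0026,-0.0062,-0.0074],[-0.0026,-0.0062,-0.0074],[-0.0026,-0.0062,-0.0074],[-0.0026,-0.0062,-0.0074],[-0.0026,-0.0062,-0.0074],[-0.0026,-0.0062,-0.0074],[-0.0026,-0.0062,-0.0074],[-0.0026,-0.0062,-0.0074],[-0.0026,-0.0062,-0.0074],[-0.0026,-0.0062,-0.0074],[-0.0026,-0.0062,-0.0074],[-0.0026,-0.0062,-0.0074]], delta_rot=[[2.89,-0.55,1.74],[2.89,-0.55,1.74],[2.89,-0.55,1.74],[2.89,-0.55,1.74],[2.89,-0.55,1.74],[2.89,-0.55,1.74],[2.89,-0.55,1.74],[2.89,-0.55,1.74],[2.89,-0.55,1.74],[2.89,-0.55,1.74],[2.89,-0.55,1.74],[2.89,-0.55,1.74]], grip=[-1,-1,-1,-1,-1,-1,-1,-1,-1,-1,-1,-1])

```text
clock: 9.35
tool_pos: [0.4193, 0.1219, 0.2802]
eef_rot: [0.596, 0.802, 0.027, 0.023]
contact_force: [0.7, -1.1, -1.2]
opening: 0.245
finger_force: 29.8
```

Run:
```python
from plant import r
from h import *
T,s=cur(r);print(s['q'].round(2),s['contact_force'].round(1),s['opening'],T.round(3).tolist())
plan(T,down(15,[.41,.12,.29]),4)
plan(T,down(5,[.385,-.188,.29]),14)
```

```text
[ 0.05  0.54 -0.68  2.17  0.68  0.57 -0.83] [ 0.7 -1.1 -1.2] 0.24458263660069582 [[-0.288, 0.955, 0.069, 0.419], [0.958, 0.288, 0.016, 0.122], [-0.004, 0.071, -0.997, 0.28], [0.0, 0.0, 0.0, 1.0]]
4 rows t [0.0002, -0.0023, -0.0026] rot [1.02, 0.05, 0.44] | [0.412 0.12  0.287]
14 rows t [-0.0213, -0.0067, -0.0009] rot [0.29, -0.01, 0.84] | [ 0.407 -0.056  0.285]
```

Request:
play_rows(translation=[[0.0002,-0.0023,-0.0026],[0.0002,-0.0023,-0.0026],[0.0002,-0.0023,-0.0026],[0.0002,-0.0023,-0.0026],[-0.0252,-0.0057,0],[-0.0252,-0.0057,0],[-0.0252,-0.0057,0],[-0.0252,-0.0057,0],[-0.0252,-0.0057,0],[-0.0252,-0.0057,0],[-0.0252,-0.0057,0],[-0.0252,-0.0057,0],[-0.0252,-0.0057,0],[-0.0252,-0.0057,0],[-0.0252,-0.0057,0],[-0.0252,-0.0057,0],[0,0,0]], delta_rot=[[1.02,0.05,0.44],[1.02,0.05,0.44],[1.02,0.05,0.44],[1.02,0.05,0.44],[0,0,1.25],[0,0,1.25],[0,0,1.25],[0,0,1.25],[0,0,1.25],[0,0,1.25],[0,0,1.25],[0,0,1.25],[0,0,1.25],[0,0,1.25],[0,0,1.25],[0,0,1.25],[0,0,0]], grip=[-1,-1,-1,-1,-1,-1,-1,-1,-1,-1,-1,-1,-1,-1,-1,-1,-1])

```text
clock: 11.48
tool_pos: [0.3848, -0.1895, 0.2894]
eef_rot: [0.708, 0.706, 0.001, 0.0]
contact_force: [0.6, 0.3, -1.0]
opening: 0.244
finger_force: 29.8
```

Run:
```python
from plant import r
from h import *
T,s=cur(r);print(s['q'].round(2),s['clock'],s['contact_force'].round(1),s['opening'],T.round(3).tolist())
k=r.get_calibration('wrist');w=r.snapshot('wrist');cv2.imwrite('pics/wrist5.png',w)
F=lambda x,y,z=.122:np.array([.443,-.1838,z])+R.from_euler('z',4.1,degrees=True).apply([x-.0015,y,0])
print(proj(k,[F(.0015,0),F(-.028,.0065),F(-.028,-.0065),F(.007,0),F(.044,.021),F(.044,-.021)]).round(1).tolist())
h=cv2.cvtColor(w,cv2.COLOR_BGR2HSV);m=cv2.inRange(h,(22,120,80),(36,255,255));ys,xs=np.where(m);print(xs.min(),xs.max(),ys.min(),ys.max(),len(xs))
```

```text
[ 0.81  0.53 -0.7   2.13  0.56  0.66 -0.27] 11.475 [ 0.6  0.3 -1. ] 0.24360447340770117 [[0.004, 1.0, 0.001, 0.385], [1.0, -0.004, 0.001, -0.189], [0.001, 0.001, -1.0, 0.289], [0.0, 0.0, 0.0, 1.0]]
[[350.2, 201.5], [312.4, 196.3], [313.1, 212.1], [357.2, 201.0], [405.6, 171.2], [403.5, 222.9]]
0 408 83 352 3239
```

View pics/wrist5.png

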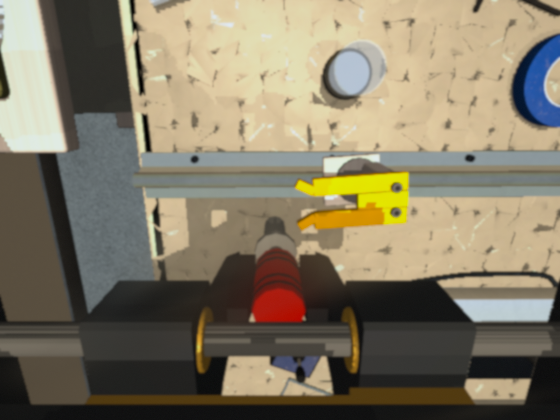

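The fork is clearly in view: rear corners near (408,171) and (408,223), mouth to the left, and the pin left of the mouth. I'll fit the fork edges numerically.

```bash
cat > fork.py <<'E'
from plant import r
from h import *
def edges(w,k,z=.122,x0=320,x1=404,pr=True):
    h=cv2.cvtColor(w,cv2.COLOR_BGR2HSV);m=cv2.inRange(h,(8,140,110),(38,255,255));m[:, :285]=0;m[:150]=0;m[245:]=0
    m=cv2.morphologyEx(m,cv2.MORPH_CLOSE,np.ones((3,3)))
    out=[]
    for x in range(x0,x1,6):
        d=np.diff(np.r_[0,m[:,x]>0,0].astype(int));a=np.where(d==1)[0];b=np.where(d==-1)[0]
        a2=[(int(i),int(j)) for i,j in zip(a,b) if j-i>4];out.append((x,a2))
        if pr: print(x,a2)
    for y in (178,185,192,200,208,216):
        x=np.where(m[y])[0];print('row',y,x.min() if len(x) else '',x.max() if len(x) else '', [int(i) for i in np.where(np.diff(x)>2)[0]] and [int(x[i]) for i in np.where(np.diff(x)>2)[0]]+[int(x[i+1]) for i in np.where(np.diff(x)>2)[0]])
    return out,m
E
python3 - <<'E'
from fork import *
w=cv2.imread('pics/wrist5.png');k=r.get_calibration('wrist')
edges(w,k)
E
```

```text
320 [(177, 196), (211, 230)]
326 [(177, 195), (210, 229)]
332 [(176, 195), (210, 229)]
338 [(176, 195), (209, 228)]
344 [(175, 195), (209, 228)]
350 [(175, 195), (209, 227)]
356 [(174, 195), (207, 227)]
362 [(174, 226)]
368 [(173, 226)]
374 [(173, 225)]
380 [(172, 225)]
386 [(172, 225)]
392 [(172, 186), (190, 210), (215, 224)]
398 [(172, 183), (192, 209), (216, 224)]
row 178 313 408 []
row 185 295 408 [392, 401]
row 192 304 407 []
row 200 357 407 []
row 208 355 406 [393, 398]
row 216 306 406 [393, 398]
```

Run:
```python
from fork import *
w=cv2.imread('pics/wrist5.png');k=r.get_calibration('wrist');kt=r.get_calibration('top')
out,m=edges(w,k,pr=False)
L=[]
for x,a in out:
    if len(a)==2: L+=[(x,a[0][0]+.0,.021,.114),(x,a[0][1]-.0,.0065,.122),(x,a[1][0],-.0065,.114),(x,a[1][1],-.021,.122)]
    if len(a)==1: L+=[(x,a[0][0],.021,.114),(x,a[0][1],-.021,.122)]
def inv(q,uv,z):
    P=plane(k,uv,z); return R.from_euler('z',-q[2]).apply(P-[q[0],q[1],0])
def res(q):
    e=[inv(q,[u-.5+.5,v-.5],z)[0,1]-y for u,v,y,z in L]
    e+=[5*(inv(q,[c+.5,rw],.122)[0,0]-.0425) for c,rw in [(408,178),(407,192),(407,200),(406,216)]]
    e+=[5*(inv(q,[356,200],.114)[0,0]-.0055)]
    return np.array(e)*1000
s=least_squares(res,[.443,-.184,.07],loss='soft_l1');q=s.x;print('seat',q,np.degrees(q[2]));e=res(q)
print([(y,np.mean([e[i] for i in range(len(L)) if L[i][2]==y]).round(2)) for y in (.021,.0065,-.0065,-.021)],e[len(L):]/5)
# top
t=cv2.imread('pics/top0.png');d=R.from_euler('z',q[2])
print('top pred rear/tips',proj(kt,[np.r_[q[:2],.122]+d.apply(p) for p in [[.0425,.021,0],[.0425,-.021,0],[.0055,0,0]]]).round(1).tolist(),'seen',[(102/4.5+335,53/4.5+240),(186/4.5+335,50/4.5+240),(150/4.5+335,135/4.5+240)])
```

```text
row 178 313 408 []
row 185 295 408 [392, 401]
row 192 304 407 []
row 200 357 407 []
row 208 355 406 [393, 398]
row 216 306 406 [393, 398]
seat [ 0.44599099 -0.18262483  0.07235553] 4.1456666696697155
[(0.021, np.float64(-0.24)), (0.0065, np.float64(0.4)), (-0.0065, np.float64(-0.73)), (-0.021, np.float64(0.42))] [ 0.2031045  -0.07987703  0.20370678 -0.01314875 -1.37592293]
top pred rear/tips [[356.6, 250.9], [376.2, 249.0], [368.4, 267.3]] seen [(357.6666666666667, 251.77777777777777), (376.3333333333333, 251.11111111111111), (368.3333333333333, 270.0)]
```

Run:
```python
from fork import *
w=cv2.imread('pics/wrist5.png');k=r.get_calibration('wrist');T,_=cur(r)
h=cv2.cvtColor(w,cv2.COLOR_BGR2HSV)
m=(cv2.inRange(h,(0,120,40),(7,255,255))|cv2.inRange(h,(172,120,40),(179,255,255)));m[:235]=0;m[:,:245]=0;m[:,312:]=0
for y in (244,246,248,250,255,262,270,280,290,300,310,318,322):
    x=np.where(m[y])[0];print(y,(int(x.min()),int(x.max())) if len(x) else '',end='; ')
a=np.linspace(0,2*np.pi,90)
def model(p):
    dx,dy,g=p[:3]/1000; tx,ty=p[3:5]
    def c(z,ra):
        zz=g-z; return np.c_[dx+ra*np.cos(a)+tx*(zz-.046),dy+ra*np.sin(a)+ty*(zz-.046),np.full(90,zz)]
    P=np.vstack([c(.021,.011),c(.061,.011)])
    im=np.zeros((420*4,560*4),np.uint8)
    cv2.fillConvexPoly(im,cv2.convexHull((proj(k,T[:3,3]+P@T[:3,:3].T)*4+2).astype(np.float32)).astype(np.int32),1);return cv2.resize(im[::1],(560,420),interpolation=cv2.INTER_AREA) if 0 else im[2::4,2::4]
M=(m>0)
def cost(p):
    d=(model(p)>0)^M; return d[240:318,245:312].sum()
from scipy.optimize import differential_evolution as DE
b=[(-5,5),(-4,4),(82,96),(-.06,.06),(-.06,.06)]
for bb in (b,b[:3]+[(-.001,.001)]*2):
    for sd in (0,1):
        s=DE(cost,bb,seed=sd,maxiter=40,popsize=10,tol=1e-6);print('\n',s.x.round(3),s.fun)
```

```text
244 ; 246 ; 248 (275, 278); 250 (269, 283); 255 (263, 287); 262 (258, 290); 270 (255, 298); 280 (253, 300); 290 (252, 302); 300 (245, 309); 310 (249, 306); 318 (254, 302); 322 (255, 302); 
 [ 2.1100e-01  2.2800e-01  8.2367e+01 -5.9000e-02 -1.5000e-02] 305.0

 [ 1.3100e-01  2.7900e-01  8.2094e+01 -5.8000e-02 -2.3000e-02] 304.0

 [-7.0800e-01  4.5300e-01  8.2149e+01  0.0000e+00 -1.0000e-03] 332.0

 [-7.7300e-01  2.9200e-01  8.2214e+01  1.0000e-03 -0.0000e+00] 331.0
```

Run:
```python
from fork import *
T,_=cur(r)
a=plan(T,down(0,[.379,-.1875,.1925]),8)
b=plan(a,down(0,[.4325,-.1837,.1925]),8)
```

```text
8 rows t [0.0001, -0.0008, 0.0121] rot [0.01, -0.01, -0.01] | [ 0.381 -0.188  0.229]
8 rows t [0.0005, 0.0067, 0.0] rot [0.0, 0.0, 0.0] | [ 0.412 -0.185  0.192]
```

Request:
play_rows(translation=[[0.0001,-0.0008,0.0121],[0.0001,-0.0008,0.0121],[0.0001,-0.0008,0.0121],[0.0001,-0.0008,0.0121],[0.0001,-0.0008,0.0121],[0.0001,-0.0008,0.0121],[0.0001,-0.0008,0.0121],[0.0001,-0.0008,0.0121],[0.0005,0.0067,0],[0.0005,0.0067,0],[0.0005,0.0067,0],[0,0,0]], delta_rot=[[0,0,0],[0,0,0],[0,0,0],[0,0,0],[0,0,0],[0,0,0],[0,0,0],[0,0,0],[0,0,0],[0,0,0],[0,0,0],[0,0,0]], grip=[-1,-1,-1,-1,-1,-1,-1,-1,-1,-1,-1,-1])

```text
clock: 13.02
tool_pos: [0.4004, -0.1855, 0.1932]
eef_rot: [0.707, 0.707, 0.002, 0.001]
contact_force: [-0.4, 0.4, -1.0]
opening: 0.237
finger_force: 29.8
```

```bash
cat > seg.py <<'E'
from fork import *
T,s=cur(r);print(T[:3,3].round(4),s['contact_force'].round(1),s['clock'])
k=r.get_calibration('wrist');w=r.snapshot('wrist')
im=w[225:325,240:400]
# coarse colour letters: R red, Y yellow, O orange, d dark, g grey-light, . other
h=cv2.cvtColor(w,cv2.COLOR_BGR2HSV)
for y in range(170,330,4):
    l=''
    for x in range(225,420,3):
        H,S,V=h[y,x]
        l+= 'R' if S>120 and (H<8 or H>172) and V>50 else 'Y' if S>140 and 8<=H<=38 and V>110 else 'd' if V<60 else 'g' if S<60 and V>110 else 'm' if S<70 else '.'
    print(y,l)
E
python3 seg.py
```

```text
[ 0.4004 -0.1855  0.1932] [-0.4  0.4 -1. ] 13.025
170 m.mmmmmmmmmgm.......mgggggm.mm..m..m........m....................
174 ggggggggggggggggggggggggggggggggggggggggggggggggggggggggggggggggg
178 ggggggggggggggggggggggggggggggggggmdmgggggggggggggggggggggggggggg
182 ggggggggggggggggggggggggggggggggggggggggggggggggggggggggggggggggg
186 gggggggggggggggggggggggggggggggggggggggggggggmmmggmgggggggggggggg
190 ggggggggggggggggggggggggggggggggggggggggggmgggggggggggggggggggggg
194 gggmgmmgmmmmmmmmmmmmmmmmmmmmmmmggggggggggmggggggggmmmmmmmmmmmmmmm
198 gmggmmmmmmmmmmmmmmmmmmmmmmmmmmmggggggggmgggggggggmmmmmmmmmmmgmmmm
202 gmgmmmmmmmmmmmmmmmmmmmmmmmmmmmmggggggggggmmmmmmmmmmmmmmmmmmmmmmmm
206 gggggggggggggggggggggggggggggggmggggggmmmmmmmmmmmmmmmmmmmmmmmmmmm
210 gggggggggggggggggggggggggggggggmgggggmmmmmmmmmmmmmmmmmmmmmmmmmmmm
214 gggggggggggggggggggggggggggggggmgggggmmmmmmmmmmmmmmmmmmmmmmm.....
218 ggggggggggggggmmmmmggggggggggggmgggggmmmm.............YYYYYYYYYYY
222 ggggggggggggggmmmmmmgggggggmm...YYYYYYYYYYYYYYYYYYYYYYYYYYYYYYYYY
226 ggggggggggggggmmm...mgggg.YYYYYYYYYYYYYYYYYYYYYYYYYYYYYYYYYYYYYYY

[... 1049 characters left out ...]

290 ddddddddddRRRRRRRRRRRRRRR.ddddddddddddddddddddddddddddddddddddddd
294 dddddddddRRRRRRRRRRRRRRRRRddddddddddddddddddddddddddddddddddddddd
298 dddddddddRRRRRRRRRRRRRRRRRRdddddddddddddddddddddddddddddddddddddd
302 dddddddddRRRRRRRRRRRRRRRRRRdddddddddddddddddddddddddddddddddddddd
306 dddddddddRRRRRRRRRRRRRRRRRRdddddddddddddddddddddddddddddddddddddd
310 dddddddddRRRRRRRRRRRRRRRRRRRdddddddddddd...dddddddddddddddddddddd
314 dddddddddRRRRRRRRRRRRRRRRRRddddddddddddd...dddddddddddddddddddddd
318 dddddddd..RRRRRRRRRRRRRRRR..dddddddddddd....ddddddddddddddddddddd
322 dddddddd..RRRRRRRRRRRRRRRR.dddddddddddddd...ddddddddddddddddddddd
326 mmmmmmmmmmmmmmmmmmmmmmmmmmmmmmmmmmmmmmmmm..Yddddddddddddddddddddd
```

Run:
```python
from fork import *
T,s=cur(r);k=r.get_calibration('wrist');w=r.snapshot('wrist')
h=cv2.cvtColor(w,cv2.COLOR_BGR2HSV);m=(cv2.inRange(h,(8,140,110),(38,255,255))>0)
d=R.from_euler('z',-4.15,degrees=True);S=np.array([.4445,-.1828,.122])
for x in (310,320,330,340,350):
    y=np.where(m[200:262,x])[0]+200; lo,hi=y.max()+.5,y.min()-.5
    y2=np.where(m[262:282,x])[0]+262
    print(x,lo,hi,'y(6.5):',1e3*d.apply(plane(k,[x,lo],.122)[0]-S)[1].round(4),'y(21):',1e3*d.apply(plane(k,[x,hi],.114)[0]-S)[1].round(4), (y2.min(),1e3*d.apply(plane(k,[x,y2.min()-.5],.114)[0]-S)[1].round(4)) if len(y2) else '')
for y in (255,260,264):
    x=np.where(m[y,330:400])[0]+330; print(y,x.min(),1e3*d.apply(plane(k,[x.min()-.5,y],.114)[0]-S).round(4),1e3*d.apply(plane(k,[x.min()-.5,y],.122)[0]-S).round(4))
# handle edges: red bounds
m=(cv2.inRange(h,(0,120,40),(7,255,255))|cv2.inRange(h,(172,120,40),(179,255,255)))>0
for g in (.083,.0855,.088,.0905):
  a=np.linspace(0,2*np.pi,90)
  def c(z,ra,dx=0): 
    q=proj(k,T[:3,3]+np.c_[dx+ra*np.cos(a),ra*np.sin(a),np.full(90,g-z)]@T[:3,:3].T);return q[:,1].min().round(1),q[:,0].min().round(1),q[:,0].max().round(1)
  print(g,'hlo',c(.021,.011),'hhi',c(.061,.011),'coll',c(0,.012),c(.005,.012),'dx1',c(.021,.011,.001)[0],c(.061,.011,.001)[0],c(.005,.012,.001)[0])
print([(y,int(v)) for y,v in zip(range(226,300,2),h[226:300:2,276,2])])
print([(y,h[y,276].tolist()) for y in range(228,256,2)])
```

```text
310 252.5 225.5 y(6.5): 5.3 y(21): 16.9 
320 251.5 221.5 y(6.5): 5.5 y(21): 18.8 
330 250.5 221.5 y(6.5): 5.7 y(21): 18.4 
340 250.5 220.5 y(6.5): 5.3 y(21): 18.599999999999998 (np.int64(274), np.float64(-12.0))
350 249.5 220.5 y(6.5): 5.5 y(21): 18.2 (np.int64(268), np.float64(-8.8))
255 372 [ 6.3 -2.2 -8. ] [4.  1.7 0. ]
260 372 [ 6.3 -5.2 -8. ] [ 4.1 -1.1  0. ]
264 372 [ 6.4 -7.5 -8. ] [ 4.1 -3.4  0. ]
0.083 hlo (np.float64(251.0), np.float64(253.6), np.float64(298.8)) hhi (np.float64(297.0), np.float64(246.3), np.float64(305.6)) coll (np.float64(233.0), np.float64(254.4), np.float64(298.2)) (np.float64(236.5), np.float64(253.8), np.float64(298.8)) dx1 249.1 294.5 234.7
0.0855 hlo (np.float64(248.8), np.float64(253.9), np.float64(298.5)) hhi (np.float64(293.2), np.float64(246.9), np.float64(305.1)) coll (np.float64(231.4), np.float64(254.7), np.float64(298.0)) (np.float64(234.8), np.float64(254.1), np.float64(298.5)) dx1 246.9 290.9 233.0
0.088 hlo (np.float64(246.8), np.float64(254.3), np.float64(298.2)) hhi (np.float64(289.7), np.float64(247.4), np.float64(304.6)) coll (np.float
[... 432 characters left out ...]
80), (232, 95), (234, 130), (236, 173), (238, 202), (240, 182), (242, 142), (244, 131), (246, 100), (248, 91), (250, 92), (252, 74), (254, 95), (256, 83), (258, 78), (260, 97), (262, 99), (264, 99), (266, 98), (268, 98), (270, 98), (272, 88), (274, 66), (276, 90), (278, 96), (280, 74), (282, 71), (284, 95), (286, 102), (288, 126), (290, 162), (292, 167), (294, 166), (296, 166), (298, 166)]
[(228, [20, 71, 72]), (230, [19, 112, 80]), (232, [19, 172, 95]), (234, [21, 220, 130]), (236, [23, 255, 173]), (238, [24, 255, 202]), (240, [23, 224, 182]), (242, [18, 97, 142]), (244, [19, 56, 131]), (246, [18, 61, 100]), (248, [7, 137, 91]), (250, [6, 169, 92]), (252, [9, 145, 74]), (254, [6, 174, 95])]
```

Request:
play_rows(translation=[[-0.0018,0,0],[0.0004,0.006,0],[0.0004,0.006,0],[0.0004,0.006,0],[0,0,0]], delta_rot=[[0,0,0],[0,0,0],[0,0,0],[0,0,0],[0,0,0]], grip=[-1,-1,-1,-1,-1])

```text
clock: 13.75
tool_pos: [0.4182, -0.1859, 0.1929]
eef_rot: [0.707, 0.707, 0.002, 0.001]
contact_force: [-0.1, 0.3, -1.2]
opening: 0.238
finger_force: 29.8
```

```bash
cat > meas.py <<'E'
from fork import *
T,s=cur(r);k=r.get_calibration('wrist');w=r.snapshot('wrist')
print(T[:3,3].round(4),s['contact_force'].round(1),s['moment'].round(2),s['opening'],s['clock'])
h=cv2.cvtColor(w,cv2.COLOR_BGR2HSV);m=(cv2.inRange(h,(8,140,110),(38,255,255))>0)
d=R.from_euler('z',-4.15,degrees=True);S=np.array([.4453,-.1842,.122])
for x in (305,315,325,335,345):
    y=np.where(m[200:262,x])[0]+200; 
    if len(y)==0: continue
    lo,hi=y.max()+.5,y.min()-.5; y2=np.where(m[262:282,x])[0]+262
    print(x,lo,hi,1e3*d.apply(plane(k,[x,lo],.122)[0]-S)[1].round(4),1e3*d.apply(plane(k,[x,hi],.114)[0]-S)[1].round(4), (y2.min(),1e3*d.apply(plane(k,[x,y2.min()-.5],.114)[0]-S)[1].round(4)) if len(y2) else '')
for y in (255,260):
    x=np.where(m[y,300:400])[0]+300
    if len(x): print(y,x.min(),1e3*d.apply(plane(k,[x.min()-.5,y],.114)[0]-S)[0].round(4))
print('tool in fork axes mm',1e3*d.apply(T[:3,3]-S).round(4))
E
python3 meas.py
```

```text
[ 0.4182 -0.1859  0.1929] [-0.1  0.3 -1.2] [-0.07  0.06 -0.06] 0.23826479942952783 13.75
305 250.5 219.5 6.5 20.299999999999997 
315 249.5 220.5 6.7 19.3 
325 248.5 219.5 6.8999999999999995 19.5 
335 261.5 219.5 -0.7 19.2 (np.int64(262), np.float64(-4.7))
345 261.5 218.5 -1.1 19.3 (np.int64(262), np.float64(-5.1000000000000005))
255 335 4.2
260 334 3.6
tool in fork axes mm [-27.2   0.2  70.9]
```

Request:
play_rows(translation=[[0.0003,0.005,0],[0.0003,0.005,0],[0.0004,0.005,0],[0.0004,0.005,0],[0,0,0]], delta_rot=[[0,0,0],[0,0,0],[0,0,0],[0,0,0],[0,0,0]], grip=[-1,-1,-1,-1,-1])

```text
clock: 14.42
tool_pos: [0.4379, -0.1846, 0.193]
eef_rot: [0.707, 0.707, 0.001, 0.001]
contact_force: [-0.1, 0.2, -1.4]
opening: 0.243
finger_force: 29.8
```

```bash
python3 meas.py
```

```text
[ 0.4379 -0.1846  0.193 ] [-0.1  0.2 -1.4] [-0.07  0.06  0.02] 0.24294312008153426 14.425
305 254.5 220.5 4.2 19.599999999999998 
315 253.5 219.5 4.4 19.8 
325 255.5 219.5 2.9 19.400000000000002 
335 261.5 218.5 -0.8 19.599999999999998 (np.int64(262), np.float64(-4.8999999999999995))
345 261.5 218.5 -1.2 19.2 (np.int64(262), np.float64(-5.2))
255 325 18.599999999999998
260 330 21.2
tool in fork axes mm [-7.4  0.2 71. ]
```

Request:
play_rows(translation=[[0.0002,0.003,0],[0.0002,0.003,0],[0,0.0012,0],[0,0,0]], delta_rot=[[0,0,0],[0,0,0],[0,0,0],[0,0,0]], grip=[-1,-1,-1,-1])

```text
clock: 14.98
tool_pos: [0.4445, -0.1843, 0.1929]
eef_rot: [0.707, 0.707, 0.001, 0.0]
contact_force: [0.4, -1.4, -0.8]
opening: 0.241
finger_force: 29.8
```

Request:
play_rows(translation=[[0,0.0008,0],[0,0,0]], delta_rot=[[0,0,0],[0,0,0]], grip=[-1,-1])

```text
clock: 15.22
tool_pos: [0.4448, -0.1843, 0.1929]
eef_rot: [0.707, 0.707, 0.001, -0.0]
contact_force: [-1.6, 0.7, -0.9]
opening: 0.241
finger_force: 29.8
```

Request:
play_rows(translation=[[0,0.0008,0],[0,0,0]], delta_rot=[[0,0,0],[0,0,0]], grip=[-1,-1])

```text
clock: 15.48
tool_pos: [0.445, -0.1844, 0.1928]
eef_rot: [0.707, 0.707, 0.0, -0.0]
contact_force: [-3.9, 0.3, 1.1]
opening: 0.243
finger_force: 29.9
```

Request:
play_rows(translation=[[0,0.0008,0],[0,0,0]], delta_rot=[[0,0,0],[0,0,0]], grip=[-1,-1])

```text
clock: 15.72
tool_pos: [0.4452, -0.1844, 0.1927]
eef_rot: [0.707, 0.707, -0.0, -0.001]
contact_force: [-6.3, 0.4, 3.1]
opening: 0.242
finger_force: 29.9
```

Neck is against the closed end. I'll back off the press and lower it.

Request:
play_rows(translation=[[0,-0.0018,0],[0,0,0.0015],[0,0,0.001],[0,0,0]], delta_rot=[[0,0,0],[0,0,0],[0,0,0],[0,0,0]], grip=[-1,-1,-1,-1])

```text
clock: 16.23
tool_pos: [0.4446, -0.1843, 0.1922]
eef_rot: [0.707, 0.707, 0.0, 0.001]
contact_force: [-9.5, 1.9, 22.9]
opening: 0.243
finger_force: 30.0
```

Request:
play_rows(translation=[[0,0,0.001],[0,0,0]], delta_rot=[[0,0,0],[0,0,0]], grip=[-1,-1])

```text
clock: 16.48
tool_pos: [0.4445, -0.1842, 0.1919]
eef_rot: [0.707, 0.707, 0.0, 0.001]
contact_force: [-11.0, 1.9, 31.4]
opening: 0.241
finger_force: 30.0
```

Request:
play_rows(translation=[[0,0,-0.0027],[0,0,0]], delta_rot=[[0,0,0],[0,0,0]], grip=[-1,-1])

```text
clock: 16.73
tool_pos: [0.4446, -0.1846, 0.1922]
eef_rot: [0.707, 0.707, 0.0, 0.0]
contact_force: [-5.8, -0.0, 4.7]
opening: 0.239
finger_force: 30.0
```

```bash
python3 meas.py | head -1
python3 - <<'E'
from fork import *
T,s=cur(r);print(T.round(4));k=r.get_calibration('wrist');w=r.snapshot('wrist');h=cv2.cvtColor(w,cv2.COLOR_BGR2HSV)
a=np.linspace(0,2*np.pi,90)
for g in (.088,.0915):
  def c(z,ra,dx=0):
    q=proj(k,T[:3,3]+np.c_[dx+ra*np.cos(a),ra*np.sin(a),np.full(90,g-z)]@T[:3,:3].T);return q[:,1].min().round(1),q[:,0].min().round(1),q[:,0].max().round(1)
  print(g,c(.021,.011),c(.061,.011))
print([(y,h[y,276].tolist()) for y in list(range(238,262,2))+list(range(280,296,2))])
E
```

```text
[ 0.4446 -0.1846  0.1922] [-5.8 -0.   4.7] [-0.09  1.29  0.02] 0.23918713719907883 16.725
[[-1.000e-04  1.000e+00  9.000e-04  4.446e-01]
 [ 1.000e+00  1.000e-04  3.000e-04 -1.846e-01]
 [ 3.000e-04  9.000e-04 -1.000e+00  1.922e-01]
 [ 0.000e+00  0.000e+00  0.000e+00  1.000e+00]]
0.088 (np.float64(246.8), np.float64(254.3), np.float64(298.2)) (np.float64(289.7), np.float64(247.5), np.float64(304.6))
0.0915 (np.float64(244.0), np.float64(254.8), np.float64(297.8)) (np.float64(284.9), np.float64(248.2), np.float64(303.9))
[(238, [27, 255, 217]), (240, [27, 255, 214]), (242, [24, 255, 190]), (244, [21, 255, 170]), (246, [21, 255, 168]), (248, [19, 253, 138]), (250, [13, 209, 99]), (252, [16, 187, 79]), (254, [12, 202, 97]), (256, [14, 208, 92]), (258, [15, 198, 80]), (260, [12, 216, 99]), (280, [10, 217, 81]), (282, [12, 200, 70]), (284, [8, 222, 94]), (286, [8, 232, 100]), (288, [6, 236, 118]), (290, [5, 243, 155]), (292, [5, 247, 163]), (294, [5, 244, 164])]
```

Request:
play_rows(translation=[[0,0,0],[0,0,0],[0,0,0],[0,0,0]], delta_rot=[[0,0,0],[0,0,0],[0,0,0],[0,0,0]], grip=[-0.4,-0.2,-0.1,-0.1])

```text
clock: 17.32
tool_pos: [0.4458, -0.1842, 0.1922]
eef_rot: [0.707, 0.707, 0.002, 0.001]
contact_force: [0.3, 0.2, -0.0]
opening: 0.448
finger_force: 0.0
```

Run:
```python
from fork import *
T,s=cur(r);print(T[:3,3].round(4),s['contact_force'].round(1),s['opening']);k=r.get_calibration('wrist');w=r.snapshot('wrist');cv2.imwrite('pics/w_rel.png',w);h=cv2.cvtColor(w,cv2.COLOR_BGR2HSV)
print([(y,h[y,272].tolist()) for y in list(range(238,262,2))+list(range(280,296,2))])
for y in range(230,330,5):
    print(y,''.join('R' if S>120 and (H<12 or H>172) and V>50 else 'Y' if S>140 and 8<=H<=38 and V>110 else 'd' if V<60 else 'g' if S<60 and V>110 else '.' for H,S,V in h[y,210:360:3]))
```

```text
[ 0.4458 -0.1842  0.1922] [ 0.3  0.2 -0. ] 0.4479189609305
[(238, [30, 255, 214]), (240, [29, 255, 214]), (242, [28, 255, 205]), (244, [22, 255, 175]), (246, [21, 255, 169]), (248, [20, 255, 152]), (250, [14, 216, 111]), (252, [16, 193, 86]), (254, [15, 197, 92]), (256, [14, 209, 99]), (258, [17, 196, 82]), (260, [14, 208, 97]), (280, [11, 215, 96]), (282, [14, 196, 73]), (284, [10, 205, 92]), (286, [9, 220, 102]), (288, [8, 221, 112]), (290, [6, 234, 147]), (292, [5, 238, 164]), (294, [5, 233, 165])]
230 .YYYYYYYYYYYYYYYYYYYYYYYYYYYYYYYYYYYYYYYYYYYYYYYYY
235 YYYYYYYYYYYYYYYYYYYYYYYYYYYYYYYYYYYYYYYYYYYYYYYYYY
240 YYYYYYYYYYYYYYYYYYYYYYYYYYYYYYYYYYYYYYYYY.....YYYY
245 YYYYYYYYYYYYYYYYYYYYYYYYYYYYYYYYYYYYYYYYY..dd.YYYY
250 YYYYYYYYYYYYYYYYYYYYY.YYYYYYYYYYYYYYYYYYYY...YYYYY
255 .ddd......................YYYYYYYYYYY........YYYYY
260 dddddddd....................YYYYYYYYY........d.YYY
265 ddddddddd...................YYYYYYYY.........dddYY
270 ddddddddd....................YYYYYYY.......dddddd.
275 ddddddddd......RR............YYYYYYY.....ddddddddd
280 dddddddddYYYYYR..RRRRRRRRR..RYYYYYYY...ddddddddddd
285 dddddddddYYYYY.R...RRRRR...R.YYYYYYY.ddddddddddddd
290 dddddddddYYYY.RRRRRRRRRRRRRR..YYYYYY.ddddddddddddd
295 dddddddd.YYYYRRRRRRRRRRRRRRRR.YYYYYYYddddddddddddd
300 dddddddd.YYYYRRRRRRRRRRRRRRRRR........dddddddddddd
305 dddddddd....RRRRRRRRRRRRRRRRRR........dddddddddddd
310 ddddddd.....RRRRRRRRRRRRRRRRRR........dddddddddddd
315 dddddd.......RRRRRRRRRRRRRRRRR.........ddddddddddd
320 dddddd.......RRRRRRRRRRRRRRRR...........dddddddddd
325 .................ddddddddddddddddddddddddddddddddd
```

Pin is parked and unchanged after release. I'll retreat upward and plan the way to the tube.

Request:
play_rows(translation=[[0,0,-0.008],[0,0,-0.015],[0,0,-0.02],[0,0,-0.025],[0,0,-0.025],[0,0,-0.015],[0,0,0]], delta_rot=[[0,0,0],[0,0,0],[0,0,0],[0,0,0],[0,0,0],[0,0,0],[0,0,0]], grip=[-0.1,-0.1,-0.1,-0.1,-0.1,0,0.3])

```text
clock: 18.25
tool_pos: [0.4454, -0.1846, 0.3013]
eef_rot: [0.707, 0.707, 0.002, 0.002]
contact_force: [-0.0, 0.8, -0.9]
opening: 0.589
finger_force: 0.0
```

Run:
```python
from fork import *
T,s=cur(r);print(T[:3,3].round(4),s['contact_force'].round(1),s['q'].round(2))
k=r.get_calibration('wrist');w=r.snapshot('wrist');cv2.imwrite('pics/w_up.png',w);h=cv2.cvtColor(w,cv2.COLOR_BGR2HSV)
m=(cv2.inRange(h,(0,120,110),(7,255,255))|cv2.inRange(h,(172,120,110),(179,255,255)));m[:150]=0;m[300:]=0;m[:,:230]=0;m[:,330:]=0
c=max(cv2.findContours(m,0,1)[0],key=cv2.contourArea);e=cv2.fitEllipse(c);print(e,cv2.boundingRect(c))
d=R.from_euler('z',-4.15,degrees=True);S=np.array([.4453,-.1842,.122])
print('top disc in fork mm',1e3*d.apply(plane(k,e[0],.162)[0]-S))
print('exp px seat top',proj(k,[S+[0,0,.04],S]))
t0=r.snapshot('top');cv2.imwrite('pics/top2.png',t0)
A,t=stand(PIN);W=mat(t+.17*A[:,2],np.c_[A[:,1],A[:,0],-A[:,2]])
a=plan(T,down(5,[.405,.06,.31]),10);plan(a,W,16)
```

```text
[ 0.4454 -0.1846  0.3013] [-0.   0.8 -0.9] [ 0.75  0.58 -0.71  1.97  0.53  0.78 -0.27]
((274.5227966308594, 220.15484619140625), (27.633268356323242, 28.707767486572266), 173.27748107910156) (261, 206, 28, 29)
top disc in fork mm [-0.73028295 -0.35612574 40.        ]
exp px seat top [[275.51189853 219.61063843]
 [275.50956096 203.91222563]]
10 rows t [0.0246, -0.0031, -0.0009] rot [0.03, 0.0, -0.5] | [ 0.424 -0.037  0.307]
16 rows t [0.01, 0.0043, 0.0062] rot [-2.13, 0.6, -1.92] | [0.43  0.159 0.264]
```

Request:
play_rows(translation=[[0.0246,-0.0031,-0.0009],[0.0246,-0.0031,-0.0009],[0.0246,-0.0031,-0.0009],[0.0246,-0.0031,-0.0009],[0.0246,-0.0031,-0.0009],[0.0246,-0.0031,-0.0009],[0.0246,-0.0031,-0.0009],[0.0246,-0.0031,-0.0009],[0.0246,-0.0031,-0.0009],[0.0246,-0.0031,-0.0009]], delta_rot=[[0,0,-0.5],[0,0,-0.5],[0,0,-0.5],[0,0,-0.5],[0,0,-0.5],[0,0,-0.5],[0,0,-0.5],[0,0,-0.5],[0,0,-0.5],[0,0,-0.5]], grip=[0.3,0.3,0.3,0.3,0.3,0.3,0.3,0.3,0.3,0.3])

```text
clock: 19.6
tool_pos: [0.4035, 0.0607, 0.3085]
eef_rot: [0.675, 0.738, 0.0, -0.0]
contact_force: [0.3, -0.0, 0.4]
opening: 0.647
finger_force: 0.0
```

Request:
play_rows(translation=[[0.01,0.0043,0.0062],[0.01,0.0043,0.0062],[0.01,0.0043,0.0062],[0.01,0.0043,0.0062],[0.01,0.0043,0.0062],[0.01,0.0043,0.0062],[0.01,0.0043,0.0062],[0.01,0.0043,0.0062],[0.01,0.0043,0.0062],[0.01,0.0043,0.0062],[0.01,0.0043,0.0062],[0.01,0.0043,0.0062]], delta_rot=[[-2.13,0.6,-1.92],[-2.13,0.6,-1.92],[-2.13,0.6,-1.92],[-2.13,0.6,-1.92],[-2.13,0.6,-1.92],[-2.13,0.6,-1.92],[-2.13,0.6,-1.92],[-2.13,0.6,-1.92],[-2.13,0.6,-1.92],[-2.13,0.6,-1.92],[-2.13,0.6,-1.92],[-2.13,0.6,-1.92]], grip=[0.3,0.3,0.3,0.3,0.3,0.3,0.3,0.3,0.3,0.3,0.3,0.3])

```text
clock: 21.1
tool_pos: [0.4305, 0.1867, 0.2499]
eef_rot: [0.506, 0.836, 0.19, 0.098]
contact_force: [-0.9, 0.4, -0.4]
opening: 0.653
finger_force: 0.0
```

Run:
```python
from fork import *
T,s=cur(r);print(T[:3,3].round(4),s['contact_force'].round(1),s['q'].round(2),s['clock'])
A,t=stand(PIN);W=mat(t+.17*A[:,2],np.c_[A[:,1],A[:,0],-A[:,2]]);plan(T,W,8)
```

```text
[0.4305 0.1867 0.2499] [-0.9  0.4 -0.4] [-0.07  0.61 -0.66  2.38  2.07  0.41 -2.1 ] 21.1
8 rows t [0.0056, 0.0032, 0.0032] rot [-1.29, 0.36, -1.05] | [0.435 0.222 0.244]
```

Request:
play_rows(translation=[[0.0056,0.0032,0.0032],[0.0056,0.0032,0.0032],[0.0056,0.0032,0.0032],[0.0056,0.0032,0.0032],[0.0056,0.0032,0.0032],[0.0056,0.0032,0.0032],[0.0056,0.0032,0.0032],[0.0056,0.0032,0.0032],[0,0,0]], delta_rot=[[-1.29,0.36,-1.05],[-1.29,0.36,-1.05],[-1.29,0.36,-1.05],[-1.29,0.36,-1.05],[-1.29,0.36,-1.05],[-1.29,0.36,-1.05],[-1.29,0.36,-1.05],[-1.29,0.36,-1.05],[0,0,0]], grip=[0.3,0.3,0.3,0.3,0.3,0.3,0.3,0.3,0.3])

```text
clock: 22.22
tool_pos: [0.4365, 0.2433, 0.2412]
eef_rot: [0.428, 0.852, 0.269, 0.135]
contact_force: [-0.8, 0.7, 0.3]
opening: 0.65
finger_force: 0.0
```

```bash
cat > tube.py <<'E'
from fork import *
T,s=cur(r);print(T[:3,3].round(4),s['contact_force'].round(1),s['q'].round(2),s['clock'])
k=r.get_calibration('wrist');w=r.snapshot('wrist');h=cv2.cvtColor(w,cv2.COLOR_BGR2HSV)
g=cv2.inRange(h,(40,90,60),(80,255,255));c=max(cv2.findContours(g,0,1)[0],key=cv2.contourArea);e=cv2.fitEllipse(c)
A,t=stand(PIN)
print('green',e,'pred',proj(k,[t+.029*A[:,2]]))
# green centre along stand axes at 29 mm above face
d=R.from_quat(k['rotation']).apply(np.r_[e[0],1]@np.linalg.inv(k['intrinsics']).T*[1,-1,-1])
f=(A[:,2]@(t+.029*A[:,2]-k['eye']))/(A[:,2]@d);print('tube off in stand axes mm',1e3*A.T@(k['eye']+f*d-t-.029*A[:,2]))
E
python3 tube.py
python3 - <<'E'
from fork import *
T,s=cur(r);A,t=stand(PIN);W=mat(t+.07*A[:,2],np.c_[A[:,1],A[:,0],-A[:,2]]);plan(T,W,8)
E
```

```text
[0.4365 0.2433 0.2412] [-0.8  0.7  0.3] [-0.07  0.74 -0.84  2.44  2.34  0.72 -2.25] 22.225
green ((276.10296630859375, 220.89129638671875), (28.990081787109375, 30.675262451171875), 87.44940185546875) pred [[275.76019106 218.95930119]]
tube off in stand axes mm [ 2.44208644e-01 -1.46315592e+00 -1.73236207e-14]
8 rows t [0.0, -0.0001, 0.0126] rot [0.0, 0.01, -0.0] | [0.465 0.264 0.19 ]
```

Request:
play_rows(translation=[[-0.0012,0,0.0125],[0,0,0.0125],[0,0,0.0125],[0,0,0.0125],[0,0,0.0125],[0,0,0.0125],[0,0,0.0125],[0,0,0.0125],[0,0,0]], delta_rot=[[0,0,0],[0,0,0],[0,0,0],[0,0,0],[0,0,0],[0,0,0],[0,0,0],[0,0,0],[0,0,0]], grip=[0.3,0.3,0.3,0.3,0.3,0.3,0.3,0.3,0.3])

```text
clock: 23.4
tool_pos: [0.4841, 0.2762, 0.1591]
eef_rot: [0.429, 0.852, 0.268, 0.136]
contact_force: [-0.6, -1.3, -0.9]
opening: 0.648
finger_force: 0.0
```

Request:
play_rows(translation=[[0,0,0],[0,0,0],[0,0,0],[0,0,0],[0,0,0],[0,0,0]], delta_rot=[[0,0,0],[0,0,0],[0,0,0],[0,0,0],[0,0,0],[0,0,0]], grip=[-1,-1,-1,-1,-1,-1], squeeze=25)

```text
clock: 24.15
tool_pos: [0.4831, 0.2755, 0.1596]
eef_rot: [0.428, 0.852, 0.268, 0.136]
contact_force: [-4.4, -3.9, 0.6]
opening: 0.33
finger_force: 25.0
```

Request:
play_rows(translation=[[0.004,0,0],[0.007,0,0],[0.007,0,0],[0.007,0,0],[0.007,0,0],[0.007,0,0],[0.007,0,0],[0.007,0,0],[0.007,0,0],[0.007,0,0],[0.005,0,0],[0,0,0]], delta_rot=[[0,0,0],[0,0,0],[0,0,0],[0,0,0],[0,0,0],[0,0,0],[0,0,0],[0,0,0],[0,0,0],[0,0,0],[0,0,0],[0,0,0]], grip=[-1,-1,-1,-1,-1,-1,-1,-1,-1,-1,-1,-1])

```text
clock: 25.65
tool_pos: [0.4406, 0.3335, 0.1596]
eef_rot: [0.429, 0.852, 0.268, 0.136]
contact_force: [-2.1, -3.6, 0.6]
opening: 0.331
finger_force: 25.0
```

```bash
cat > sl.py <<'E'
from fork import *
T,s=cur(r);A,t=stand(PIN);print('rel tube start, stand axes',(1e3*A.T@(T[:3,3]-t)).round(1),'F stand',(A.T@s['contact_force']).round(1),s['opening'],s['q'].round(2));print((A.T@T[:3,:3]).round(3).tolist())
E
python3 sl.py
```

```text
rel tube start, stand axes [ 0.4 69.9 70.7] F stand [-2.8 -1.6  2.7] 0.3309706185354814 [-0.28  0.97 -0.82  2.34  2.33  0.93 -2.3 ]
[[0.0, 1.0, -0.0], [1.0, -0.0, -0.003], [-0.003, -0.0, -1.0]]
```

Request:
play_rows(translation=[[0.003,0,0],[0.003,0,0],[0.0015,0,0],[0.001,0,0],[0,0,0]], delta_rot=[[0,0,0],[0,0,0],[0,0,0],[0,0,0],[0,0,0]], grip=[-1,-1,-1,-1,-1])

```text
clock: 26.28
tool_pos: [0.436, 0.3397, 0.1596]
eef_rot: [0.429, 0.852, 0.268, 0.137]
contact_force: [-1.7, -4.3, 2.2]
opening: 0.332
finger_force: 25.0
```

Request:
play_rows(translation=[[0.001,0,0],[0.001,0,0],[0,0,0]], delta_rot=[[0,0,0],[0,0,0],[0,0,0]], grip=[-1,-1,-1])

```text
clock: 26.65
tool_pos: [0.4356, 0.3403, 0.1596]
eef_rot: [0.43, 0.851, 0.267, 0.138]
contact_force: [-2.6, -7.9, 3.8]
opening: 0.333
finger_force: 25.0
```

```bash
python3 sl.py
```

```text
rel tube start, stand axes [ 0.4 78.4 70.6] F stand [-3.4 -4.8  7. ] 0.3325091191194014 [-0.31  0.97 -0.82  2.33  2.31  0.94 -2.31]
[[0.001, 1.0, 0.0], [1.0, -0.001, -0.007], [-0.007, 0.0, -1.0]]
```

Request:
play_rows(translation=[[0.001,0,0],[0.001,0,0],[0.001,0,0],[0,0,0],[0,0,0]], delta_rot=[[0,0,0],[0,0,0],[0,0,0],[0,0,0],[0,0,0]], grip=[-1,-1,-1,-1,-1])

```text
clock: 27.28
tool_pos: [0.4353, 0.3406, 0.1595]
eef_rot: [0.431, 0.851, 0.266, 0.14]
contact_force: [0.4, -11.9, 6.5]
opening: 0.331
finger_force: 25.0
```

```bash
python3 sl.py
```

```text
rel tube start, stand axes [ 0.4 78.8 70.6] F stand [-1.9 -9.8  9.2] 0.33143618147467474 [-0.31  0.97 -0.82  2.33  2.31  0.95 -2.31]
[[0.003, 1.0, 0.001], [1.0, -0.003, -0.013], [-0.013, 0.001, -1.0]]
```

Hard against the stop (about 10 N, no further travel). Release and retreat.

Request:
play_rows(translation=[[0,0,0],[0,0,0],[0,0,0],[0,0,0],[0,0,-0.01],[0,0,-0.015],[0,0,-0.02],[0,0,-0.025],[0,0,-0.025],[0,0,0]], delta_rot=[[0,0,0],[0,0,0],[0,0,0],[0,0,0],[0,0,0],[0,0,0],[0,0,0],[0,0,0],[0,0,0],[0,0,0]], grip=[0,0.3,0.3,0.3,0.3,0.3,0.3,0.3,0.3,0.3])

```text
clock: 28.52
tool_pos: [0.3884, 0.312, 0.2393]
eef_rot: [0.427, 0.852, 0.27, 0.137]
contact_force: [0.4, 0.4, -0.6]
opening: 0.646
finger_force: 0.0
```

```bash
python3 tube.py
python3 - <<'E'
from fork import *
T,s=cur(r);A,t=stand(PIN);k=r.get_calibration('wrist');w=r.snapshot('wrist');h=cv2.cvtColor(w,cv2.COLOR_BGR2HSV)
# scan +y from the tube top column to see blue->yellow directly
for dx in (-.02,-.01,.015):
    ys=np.arange(.085,.165,.002);P=proj(k,[t+A[:,1]*y+A[:,0]*dx for y in ys]).round().astype(int)
    print(''.join('?' if not(0<=v<420 and 0<=u<560) else 'B' if 95<h[v,u,0]<130 and h[v,u,1]>100 else 'Y' if 15<h[v,u,0]<36 and h[v,u,1]>150 else '.' for u,v in P))
im=r.snapshot('top')
for n in ['lock_pin','filter_can','amber_bottle','clear_jar','dropper_bottle']:
  print(n,[(np.round(d['point'],3).tolist(),round(d['confidence'],2)) for d in r.look_for('top',n)][:1])
hh=cv2.cvtColor(im,cv2.COLOR_BGR2HSV);m=cv2.inRange(hh,(0,120,80),(7,255,255))[240:300,340:395];y,x=np.where(m);print('red px',x.mean()+340,y.mean()+240,len(x),'exp',proj(r.get_calibration('top'),[[.4453,-.1842,.162]]))
E
```

```text
[0.3884 0.312  0.2393] [ 0.4  0.4 -0.6] [-0.3   0.76 -0.89  2.45  2.19  0.87 -2.34] 28.525
green ((274.9106750488281, 227.01438903808594), (28.64736557006836, 30.991952896118164), 91.80077362060547) pred [[274.0091573  321.43384158]]
tube off in stand axes mm [7.27625408e-01 7.86795617e+01 7.63562522e-15]
BBBBBB....BB.YYYYY......................
.....BBBBBBB.YYYYY......................
....BBBBBBBB.YYYYY......................
lock_pin [([0.451, -0.172, 0.118], 0.61)]
filter_can [([0.467, 0.087, 0.127], 0.73)]
amber_bottle [([0.426, 0.02, 0.057], 0.48)]
clear_jar [([0.458, -0.081, 0.074], 0.54)]
dropper_bottle [([0.702, 0.051, 0.064], 0.65)]
red px 371.3780487804878 271.3170731707317 82 exp [[372.33876763 269.93069311]]
```

```bash
python3 -c "
from plant import r
print(r.finish_job())"
```

```text
the job is handed in; nothing more can be done
None
```

The lock pin is parked at the closed end of the fork notch, its handle resting on the plate. The carriage then moved about 80 mm, hard against the yellow end stop; I handed the job in at about 28.7 s with the arm clear of everything, and no verdict came back.

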